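# Fit the bearings of a stepped shaft into their housings and close the blind end

## Robot

A 7-joint arm with a two-finger parallel gripper is mounted at the origin on a cart in front of the work surface, level with it; the furniture and walls round the work are solid. World frame = base frame: x ahead of the robot, y to its left, z up, the work surface at z = 0. Lengths are in m, angles in degrees, forces in N, time in s.
With the tool pointing down it reaches from about 0.4 to 0.875 m from the base axis. Payload 6.5 kg.
Tool frame: the origin (TCP) lies on the centre line of the jaws, within the pads' length; the fingertips stand 22 mm ahead of it and the grasp point (between the pads) lies 3 mm ahead of it; x points along the fingers, y is the direction in which the jaws open and shut, and the axes are right-handed (so a half turn about x gives the same grasp; the last joint's range is limited). The gripper opens to 88 mm and grips with 3 to 60 N. Pads are 18 mm wide; open, the fingers measure 123 mm over their backs; the gripper's body (75 mm by 187 mm) begins 45 mm behind the grasp point.
Start: joints at [71.494, 30.733, -0.252, 88.115, 0.149, 61.152, -4.079], TCP at [0.165, -0.629, 0.261] pointing down, gripper open.
Joint ranges: [-154.64, 154.64], [-21.42, 123.67], [-72.66, 72.17], [13.99, 137.28], [-74.86, 254.86], [10.95, 109.41], [-158.01, 158.01]. Speed limits (degrees/s): [136.94, 136.94, 180, 180, 180, 180, 180].

## Interface

Orientations are given as [roll, pitch, yaw] about the fixed x, y, z axes, in that order (R = Rz(yaw) Ry(pitch) Rx(roll)).
In Python, from station import readout, cams, workorder gives the robot as it stands.
- The arm moves only by the tool arm_command, never from a script. Its argument "series" is text: rows parted by semicolons, each of 7 numbers parted by spaces: the shift along the tool's x, y, z each as a share of 0.5 m, from -1 to 1, then the turn, a rotation vector about the tool's x, y, z each as a share of 120 degrees, from -1 to 1, then the closure, from 0 (fully open) to 1 (shut). A call has 1 to 12 rows; each row is the pose to reach, as a shift and turn from the pose commanded when the call began, along the tool's axes at that moment; what a row does not reach only later rows make up. A row lasts 1/12 s, in which the tool goes at most 41.7 mm and 7.16 degrees, less where a joint would pass 70% of its speed; a pose out of reach is approached as far as the arm can. A call with a number of a shift or a turn outside -1 to 1 is refused whole. A call with a gripper value outside its range is refused whole. The fingers move at their own pace and stop on an object; "force" is the grip in N (left out, the last holds). Time passes only in rows, so rows that repeat a pose let the fingers close. It gives the time, the measured TCP pose, the force and the opening at its end, in the units of the state.
- readout.sense(): the state, without advancing time (a new reading comes with each control period).
- cams.grab_frame(name): name is "scene" or "top"; returns the picture (384x512x3 uint8, red, green, blue); there is no depth.
- cams.calibration(name): a dict with "mtx" (3x3 intrinsics, pixels), "k1" (the pictures are not rectified: a ray, as slopes to the right and down, at radius r is drawn at 1 + k1 r^2 times it, then the intrinsics apply), "R" (3x3) and "t" (3): a world point X has camera coordinates R X + t. Camera axes: x right, y down, z forward; pixel columns grow to the right and rows downward; lengths in m; the calibration is good to about 2 mm. A picture is of the moment at which its call begins. calibration takes no time and is no camera call.
- workorder.hand_in(): hands the job in, once; it reports no verdict.
The state is a dict: "t": time; "q": joint angles; "joint_vel": joint speeds; "joint_efforts": joint torques, N m; "eef_pos": TCP position; "orientation": TCP orientation; "force": force on the tool from outside, world axes, zero at the start; "ft_torque": the same for the moment, N m; "width": opening from 0.0 (shut) to 1.0 (fully open).
Only numpy, scipy, OpenCV 4.12 (cv2) and the standard library are available. Lean on these libraries where they do the work, as an engineer would, in place of code of your own. Each camera call takes 0.05 s, during which the arm holds its last target.

## Task

Fit the three ball bearings for the stepped shaft: set each one flat on the floor of the housing whose seat is made for its size, without dropping any of them. The shaft ends blind at the small housing, so once its bearing is in, put the end cap squarely over that housing's collar, right down on the flange.

Things in the scene. Friction and masses are not known exactly. Their poses are not given: they have to be found in the camera images.
- bearing_small: the small one of three sealed ball bearings, lying flat: bright steel rings with a black seal between, outer diameter 35 mm, 14 mm thick, hole 15 mm (do not reach into the hole, take it across the outer ring), about 60 g; origin at the centre of its underside, z up along its axis; round, so its yaw means nothing
- bearing_medium: the medium one of three sealed ball bearings, lying flat: bright steel rings with a black seal between, outer diameter 47 mm, 18 mm thick, hole 20 mm (do not reach into the hole, take it across the outer ring), about 140 g; origin at the centre of its underside, z up along its axis; round, so its yaw means nothing
- bearing_large: the large one of three sealed ball bearings, lying flat: bright steel rings with a black seal between, outer diameter 62 mm, 20 mm thick, hole 30 mm (do not reach into the hole, take it across the outer ring), about 260 g; origin at the centre of its underside, z up along its axis; round, so its yaw means nothing
- end_cap: round turned aluminium end cap, open side down: diameter 72 mm, hollow skirt of 63 mm bore (67 mm at the mouth), 16.5 mm deep; on top a hexagonal boss 24 mm across its flats, from 21 to 37 mm above the underside, to grip it by; about 130 g; origin at the centre of its underside, z up; flats face its own +y and -y, and every 60 degrees on
- housing_small: small bearing housing, fixed: grey casting, 92 mm square flange 9 mm thick, 4 bolt heads to 16 mm, round collar 55 mm wide. Its seat for the 35 mm bearing: 39 mm bore, floor at z = 10 mm, rim at 19 mm, top 5 mm flared to 47 mm; the bearing stands 5 mm proud. The cap goes over the collar and rests on the flange, z = 9 mm. Origin: centre of its underside, on the seat's axis; z up
- housing_medium: medium bearing housing, fixed: grey casting, 104 mm square flange 9 mm thick, 4 bolt heads to 16 mm, round collar 68 mm wide. Its seat for the 47 mm bearing: 51 mm bore, floor at z = 10 mm, rim at 21 mm, top 5 mm flared to 59 mm; the bearing stands 7 mm proud. Origin: centre of its underside, on the seat's axis; z up
- housing_large: large bearing housing, fixed: grey casting, 118 mm square flange 9 mm thick, 4 bolt heads to 16 mm, round collar 84 mm wide. Its seat for the 62 mm bearing: 66 mm bore, floor at z = 10 mm, rim at 22 mm, top 5 mm flared to 74 mm; the bearing stands 8 mm proud. Origin: centre of its underside, on the seat's axis; z up
Not all that is in view belongs to the job. Leave any blue look-alike of the housing_medium alone.

How it is judged:
By the outcome, as a careful person would: the job done as asked, in the order asked, and still so for the second after the job is handed in, with the robot touching nothing.
It also fails if it takes over 93 s, if anything falls off the work surface, if the arm or the gripper's body presses on something with over 40 N, if the wrist force passes 120 N, or if a joint passes its speed limit or range.

## Working session

There is one attempt and no reset: what is moved stays moved. The work goes in short steps, Python scripts to look and compute and a tool call to move; the robot and the scene stay as the last step left them, time stands still between calls to the robot, and variables do not carry over. Pictures are saved under pics/ and viewed, and the job is handed in when it is done.

Besides the shell and the picture viewer there is one more tool, called after "Request:" by a JSON object that holds its "method" and its "body", one argument or row to a line. arm_command: Moves the arm, as the interface text tells. Shift numbers are shares of 0.5 m and turn numbers shares of 120 degrees, none past 1 either way. Its arguments: {"type":"object","properties":{"series":{"type":"string"},"force":{"type":"number"}},"required":["series"]}

```bash
ls; mkdir -p pics; python3 - <<'E'
from station import readout, cams
import cv2
print(readout.sense())
for n in("scene","top"):
    f=cams.grab_frame(n); cv2.imwrite(f"pics/{n}0.png",cv2.cvtColor(f,cv2.COLOR_RGB2BGR)); print(n,cams.calibration(n))
E
```

```text
pics
{'t': 0.0, 'q': array([71.49431593, 30.77695111, -0.25497691, 88.16882481,  0.14791892,
       61.15072398, -4.07833098]), 'joint_vel': array([ 0.06272704,  0.0435918 ,  0.04285562,  0.03441512, -0.02746221,
       -0.03613056,  0.0209833 ]), 'joint_efforts': array([ 2.16284633e-05, -5.70986903e+01,  9.91173685e-01, -2.51616061e+01,
       -5.60934527e-02,  1.79394556e-02,  1.62806314e-04]), 'eef_pos': array([ 0.16493932, -0.62814847,  0.25985784]), 'orientation': array([-86.53511863,  89.90382617, 108.18289257]), 'force': array([ 0.2147502 , -0.36324858,  0.65155775]), 'ft_torque': array([-0.03344295,  0.01620749,  0.00993246]), 'width': 1.0003398199904}
scene {'mtx': array([[382.68824228,   0.        , 253.31415957],
       [  0.        , 382.68824228, 195.33767577],
       [  0.        ,   0.        ,   1.        ]]), 'k1': -0.06835696946532825, 'R': array([[ 0.67204058, -0.74051384,  0.00084348],
       [-0.54712706, -0.49730266, -0.6733068 ],
       [ 0.49901247,  0.452028  , -0.73936273]]), 't': array([-0.33914643,  0.29528485,  0.66411524])}
top {'mtx': array([[433.7977921 ,   0.        , 250.59054954],
       [  0.        , 433.7977921 , 195.76104699],
       [  0.        ,   0.        ,   1.        ]]), 'k1': -0.1670206214432322, 'R': array([[-0.01480052, -0.99986852, -0.00662454],
       [-0.99211574,  0.0155097 , -0.12436161],
       [ 0.124448  ,  0.00473169, -0.99221485]]), 't': array([0.00895913, 0.51255106, 1.11734851])}
```

View pics/scene0.png

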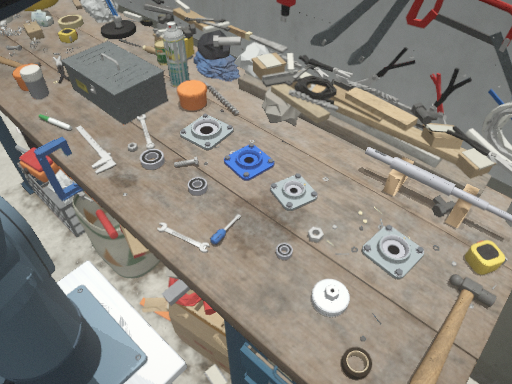

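View pics/top0.png

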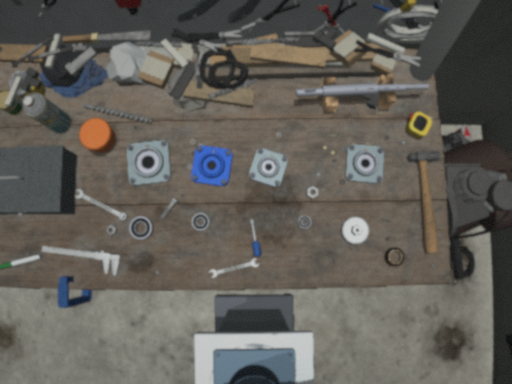

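Candidates in the top view:
- **Bearings:** rings at (140,228), (201,222) and (305,222). The ring-like decoys are the dark ring (395,257) and the nuts (313,192) and (111,229).
- **Housings:** (148,162), (268,167) and (365,163), with the blue look-alike at (211,166).
- **Cap:** the white disc at (356,231).

Next I'll take a close crop.

```bash
cat > h.py <<'E'
import cv2,numpy as np
from station import readout,cams,workorder
C={n:cams.calibration(n) for n in("scene","top")}
def ray(n,uv):
    c=C[n];D=np.array([c['k1'],0,0,0,0.])
    p=cv2.undistortPoints(np.array(uv,float).reshape(-1,1,2),c['mtx'],D).reshape(-1,2)
    d=np.c_[p,np.ones(len(p))]@c['R']
    return -c['R'].T@c['t'],d
def onz(n,uv,z):
    o,d=ray(n,uv);s=(z-o[2])/d[:,2];return o+s[:,None]*d
def proj(n,X):
    c=C[n];X=np.array(X,float).reshape(-1,3)
    return cv2.projectPoints(X,cv2.Rodrigues(c['R'])[0],c['t'],c['mtx'],np.array([c['k1'],0,0,0,0.]))[0].reshape(-1,2)
def rd(p): return cv2.imread(p)
def snap(n,p):
    f=cv2.cvtColor(cams.grab_frame(n),cv2.COLOR_RGB2BGR);cv2.imwrite(p,f);return f
E
python3 - <<'E'
from h import *
t=rd('pics/top0.png')
cv2.imwrite('pics/c1.png',cv2.resize(t[135:255,95:225],None,fx=4.5,fy=4.5,interpolation=cv2.INTER_CUBIC))
cv2.imwrite('pics/c2.png',cv2.resize(t[135:275,245:415],None,fx=4.2,fy=4.2,interpolation=cv2.INTER_CUBIC))
E
```

```text
(no output)
```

View pics/c1.png

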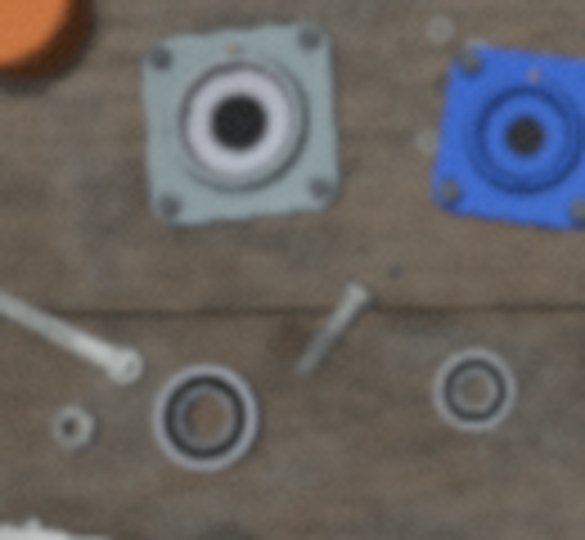

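View pics/c2.png

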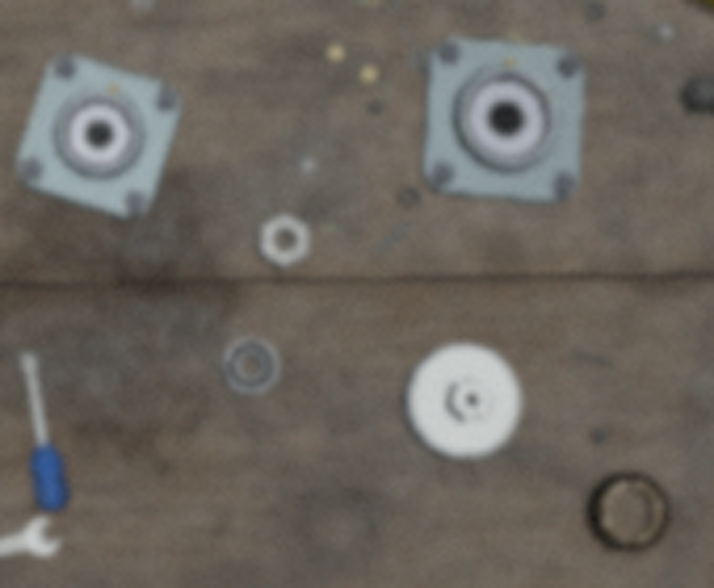

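```bash
cat > meas.py <<'E'
from h import *
import sys
def mask(im):
    f=im.astype(int);return ((f[...,0]-f[...,2])>-3).astype(np.uint8)*255
seeds={'bS':(305,222,.014),'bM':(201,222,.018),'bL':(140,228,.020),'cap':(356,231,.021),'hS':(268,167,.009),'hM':(365,163,.009),'hL':(148,162,.009)}
if __name__=='__main__':
    for n in('top','scene'):
        im=rd(f'pics/{n}0.png');m=mask(im)
        cv2.imwrite(f'pics/m_{n}.png',m)
        cs,_=cv2.findContours(m,cv2.RETR_EXTERNAL,cv2.CHAIN_APPROX_NONE)
        for k,(u,v,z) in seeds.items():
            p=(u,v) if n=='top' else proj('scene',onz('top',[(u,v)],z))[0]
            c=[c for c in cs if cv2.contourArea(c)>40 and cv2.pointPolygonTest(c,(float(p[0]),float(p[1])),True)>-4]
            for q in c:
                X=onz(n,q.reshape(-1,2),z)[:,:2]
                (cx,cy),(w,h),a=cv2.minAreaRect((X*1e3).astype(np.float32))
                e=cv2.minEnclosingCircle((X*1e3).astype(np.float32))
                print(n,k,np.round(p),'rect',np.round([cx,cy,w,h,a],1),'circ',np.round([*e[0],e[1]*2],1),len(q))
E
python3 meas.py
```

```text
top bS [305 222] rect [ 441.9 -140.7   32.3   32.3   88.5] circ [ 442.  -140.8   35.9] 37
top bM [201 222] rect [447.2 136.1  45.8  45.5  89.3] circ [448.1 136.1  50.2] 51
top bL [140 228] rect [432.9 298.7  62.1  63.4   0.5] circ [434.  298.6  67.1] 67
top cap [356 231] rect [ 416.2 -275.3   71.9   73.3   43. ] circ [ 417.  -275.2   75. ] 76
top hS [268 167] rect [594.4 -48.1  95.6  95.7  70.5] circ [594.1 -48.3 117.3] 114
top hM [365 163] rect [ 601.8 -310.5  116.7  108.1   84. ] circ [ 603.1 -312.2  136.3] 135
top hL [148 162] rect [614.1 283.6 123.1 122.    5.5] circ [613.2 282.4 153.1] 152
scene bS [283. 250.] rect [ 440.3 -144.5   41.1   33.6   23.2] circ [ 441.2 -146.6   41.4] 45
scene bM [196. 184.] rect [443.6 130.2  58.5  44.2  47. ] circ [444.8 128.8  59.4] 53
scene bL [150. 156.] rect [428.  289.2  80.9  59.8  53.7] circ [427.2 290.2  81.6] 63
scene cap [329. 296.] rect [ 413.  -280.4   78.7   70.9   10.5] circ [ 413.2 -280.    79.5] 106
scene hS [292. 190.] rect [592.7 -50.6  96.   94.4  71.9] circ [593.6 -49.1 123. ] 106
scene hM [392. 250.] rect [ 600.6 -312.6  112.7  109.1   84.6] circ [ 600.9 -315.4  138.2] 149
scene hL [206. 130.] rect [611.3 278.6 124.  123.7   5.6] circ [611.8 280.1 162.1] 112
```

```bash
python3 - <<'E'
from h import *
t=rd('pics/m_scene.png');cv2.imwrite('pics/mm.png',np.vstack([t[:,:],rd('pics/m_top.png')])[:,:][:768].copy()[::1][:,:]if 0 else cv2.resize(np.hstack([t,rd('pics/m_top.png')]),(800,300)))
s=rd('pics/scene0.png')
cv2.imwrite('pics/c3.png',cv2.resize(s[215:325,240:430],None,fx=4.2,fy=4.2,interpolation=cv2.INTER_CUBIC))
E
```

```text
(no output)
```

View pics/mm.png

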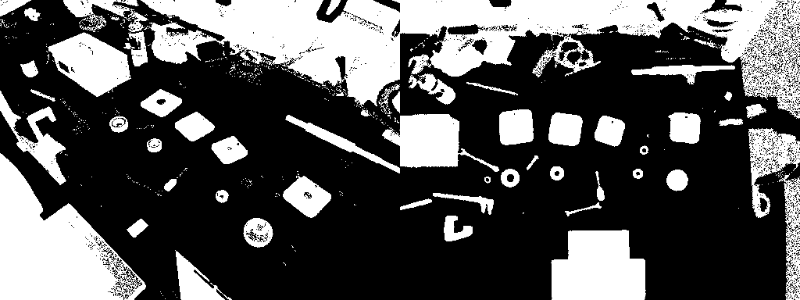

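View pics/c3.png

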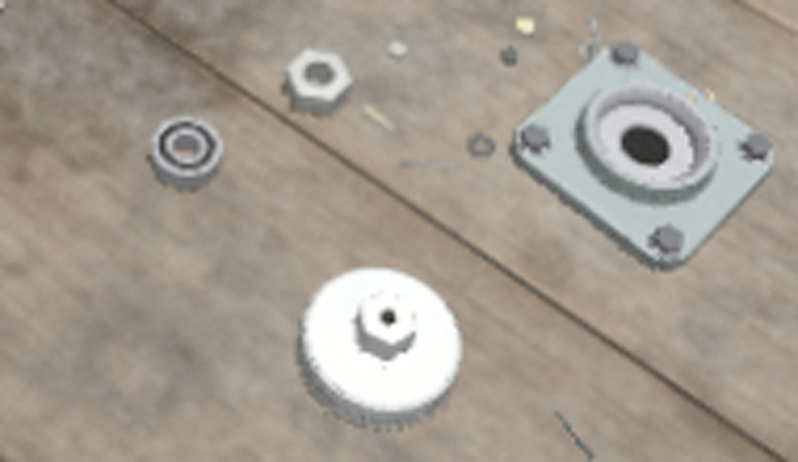

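```bash
cat > meas2.py <<'E'
from h import *
S={'bS':(.442,-.141,.014,.022),'bM':(.447,.136,.018,.03),'bL':(.433,.298,.020,.036),'cap':(.416,-.276,.021,.045),
'hS':(.594,-.049,.016,.066),'hM':(.602,-.311,.016,.075),'hL':(.613,.283,.016,.085)}
def blobs(n,im,x,y,z,r,thr,up=6):
    c=proj(n,[x,y,z])[0];a=np.array([proj(n,[x+dx,y+dy,z])[0] for dx in(-r,r) for dy in(-r,r)])
    u0,v0=np.floor(a.min(0)).astype(int);u1,v1=np.ceil(a.max(0)).astype(int)
    g=cv2.resize(im[v0:v1,u0:u1],None,fx=up,fy=up,interpolation=cv2.INTER_CUBIC)
    g=cv2.cvtColor(g,cv2.COLOR_BGR2GRAY)
    m=(g<thr).astype(np.uint8)
    cs,_=cv2.findContours(m,cv2.RETR_LIST,cv2.CHAIN_APPROX_NONE)
    out=[]
    for q in cs:
        A=cv2.contourArea(q)
        if A<up*up*3: continue
        uv=(q.reshape(-1,2)+.5)/up-.5+[u0,v0]
        X=onz(n,uv,z)[:,:2]*1e3
        # circle lsq
        s=np.linalg.lstsq(np.c_[2*X,np.ones(len(X))],(X**2).sum(1),rcond=None)[0]
        R=np.sqrt(max(0,s[2]+s[0]**2+s[1]**2));res=np.std(np.hypot(*(X-s[:2]).T)-R)
        out.append((s[0],s[1],2*R,res))
    return out
if __name__=='__main__':
    for n in('top','scene'):
        im=rd(f'pics/{n}0.png')
        for k in ('bS','bM','bL'):
            for thr in (80,100):
                for b in blobs(n,im,*S[k],thr):
                    if b[3]<1.5: print(n,k,thr,np.round(b,1))
        for k in('hS','hM','hL'):
            for thr in (90,105):
                for b in blobs(n,im,*S[k],thr):
                    if b[3]<2 and b[2]<45: print(n,k,thr,np.round(b,1))
E
python3 meas2.py
```

```text
top bM 80 [447.8 137.2  29.7   0.5]
top bM 80 [4.477e+02 1.374e+02 3.330e+01 3.000e-01]
top bM 100 [4.478e+02 1.374e+02 3.670e+01 2.000e-01]
top bL 80 [4.333e+02 2.994e+02 3.810e+01 3.000e-01]
top bL 80 [4.334e+02 3.000e+02 4.740e+01 2.000e-01]
top bL 100 [447.6 303.7   7.3   1.4]
top bL 100 [4.333e+02 3.000e+02 4.980e+01 2.000e-01]
top hS 90 [548.3  -3.1   6.1   0.9]
top hS 90 [ 5.938e+02 -4.770e+01  1.270e+01  2.000e-01]
top hS 105 [ 5.938e+02 -4.770e+01  1.440e+01  2.000e-01]
top hS 105 [ 597.2 -104.8    9.2    1.4]
top hS 105 [615.2 -91.5   7.2   0.8]
top hS 105 [ 6.381e+02 -2.640e+01  8.100e+00  6.000e-01]
top hS 105 [ 6.486e+02 -1.460e+01  5.900e+00  6.000e-01]
top hS 105 [656.6 -47.3  10.1   1.9]
top hM 90 [ 550.5 -348.9    5.8    0.8]
top hM 90 [ 549.8 -247.1   12.7    0.6]
top hM 90 [ 6.011e+02 -3.140e+02  2.020e+01  2.000e-01]
top hM 90 [ 6.351e+02 -3.571e+02  7.200e+00  5.000e-01]
top hM 90 [ 6.727e+02 -3.788e+02  1.210e+01  3.000e-01]
top hM 105 [ 530.  -258.4    6.2    0.8]
top hM 105 [ 538.5 -276.     7.     1.2]
top hM 105 [ 6.01e+02 -3.14e+02  2.19e+01  2.00e-01]
top 
[... 1152 characters left out ...]
30e+01  3.000e-01]
scene hS 105 [610.3 -96.6   6.3   1. ]
scene hS 105 [ 5.91e+02 -5.20e+01  1.62e+01  2.00e-01]
scene hS 105 [634.6 -29.6   8.2   1.3]
scene hM 90 [ 5.985e+02 -3.177e+02  2.200e+01  4.000e-01]
scene hM 105 [ 551.7 -351.5    6.1    1.2]
scene hM 105 [ 632.8 -361.     8.2    1.4]
scene hM 105 [ 562.5 -272.7    9.2    1.1]
scene hM 105 [ 5.985e+02 -3.177e+02  2.280e+01  3.000e-01]
scene hL 90 [6.096e+02 2.761e+02 3.350e+01 4.000e-01]
scene hL 90 [723.9 291.3   9.2   1.3]
scene hL 105 [567.  226.7   9.    1.6]
scene hL 105 [558.3 317.2   8.    1. ]
scene hL 105 [659.3 232.9   7.7   1. ]
scene hL 105 [6.096e+02 2.761e+02 3.440e+01 4.000e-01]
scene hL 105 [650.9 327.    8.5   1.5]
```

```bash
python3 - <<'E'
from meas2 import *
from h import *
for n in('top','scene'):
    im=rd(f'pics/{n}0.png')
    for k in('hS','hM','hL'):
        x,y,z,r=S[k]
        for b in blobs(n,im,x,y,.010,.03,90):
            if b[3]<1: print(n,k,np.round(b,1))
    for thr in(100,110,115,120,125,130):
        for b in blobs(n,im,*S['bS'][:3],.02,thr):
            if b[3]<1.2 and b[2]>8: print(n,'bS',thr,np.round(b,1))
    # cap: white disc at z=21
    f=im.copy()
    g=255-f
    for thr in(30,50,70):
        for b in blobs(n,255-im,*S['cap'][:3],.045,thr):
            if b[2]>50: print(n,'cap',thr,np.round(b,1))
t=cv2.resize(rd('pics/top0.png')[210:250,335:375],None,fx=14,fy=14,interpolation=cv2.INTER_CUBIC)
s=cv2.resize(rd('pics/scene0.png')[278:316,310:350],None,fx=14,fy=14,interpolation=cv2.INTER_CUBIC)
cv2.imwrite('pics/cap_t.png',t);cv2.imwrite('pics/cap_s.png',s)
for k in C: print(-C[k]['R'].T@C[k]['t'])
E
```

```text
top hS [ 5.95e+02 -4.79e+01  1.27e+01  2.00e-01]
top hM [ 6.023e+02 -3.156e+02  2.030e+01  2.000e-01]
top hL [6.146e+02 2.843e+02 3.240e+01 2.000e-01]
top cap 70 [ 4.180e+02 -2.773e+02  6.470e+01  2.000e-01]
scene hS [ 5.958e+02 -4.880e+01  1.540e+01  3.000e-01]
scene hM [ 6.033e+02 -3.169e+02  2.220e+01  4.000e-01]
scene hL [6.145e+02 2.821e+02 3.380e+01 4.000e-01]
scene bS 100 [ 444.9 -144.3   22.1    0.9]
scene bS 100 [ 442.4 -141.2   21.4    1. ]
scene bS 110 [ 443.8 -143.5   24.4    1. ]
scene bS 110 [ 443.6 -142.1   23.9    1.1]
scene bS 115 [ 444.1 -142.5    8.1    1.1]
scene bS 115 [ 443.7 -143.    25.1    1.2]
scene bS 120 [ 444.2 -142.4    9.6    0.9]
scene bS 125 [ 444.3 -142.5   10.3    0.9]
scene bS 125 [ 4.438e+02 -1.431e+02  2.190e+01  4.000e-01]
scene bS 125 [ 4.437e+02 -1.430e+02  2.750e+01  4.000e-01]
scene bS 130 [ 444.3 -142.6   10.8    0.9]
scene bS 130 [ 4.437e+02 -1.431e+02  2.170e+01  3.000e-01]
scene bS 130 [ 4.437e+02 -1.430e+02  2.780e+01  3.000e-01]
scene cap 30 [ 4.183e+02 -2.793e+02  6.900e+01  4.000e-01]
scene cap 50 [ 4.182e+02 -2.793e+02  7.060e+01  4.000e-01]
scene cap 70 [ 4.181e+02 -2.793e+02  7.200e+01  3.000e-01]
[ 0.05807671 -0.40449536  0.69012541]
[ 0.36959079 -0.00427851  1.17245081]
```

View pics/cap_s.png

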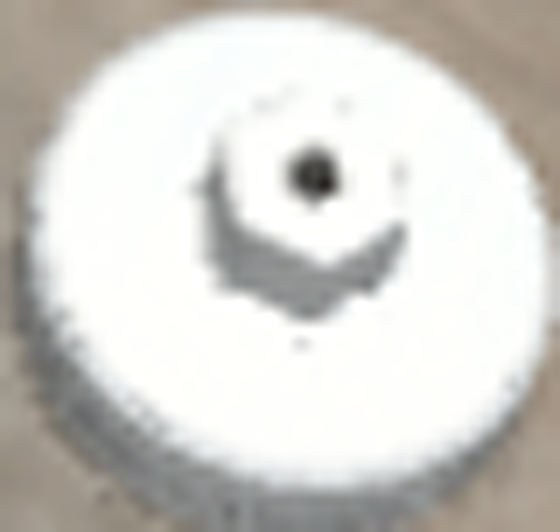

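View pics/cap_t.png

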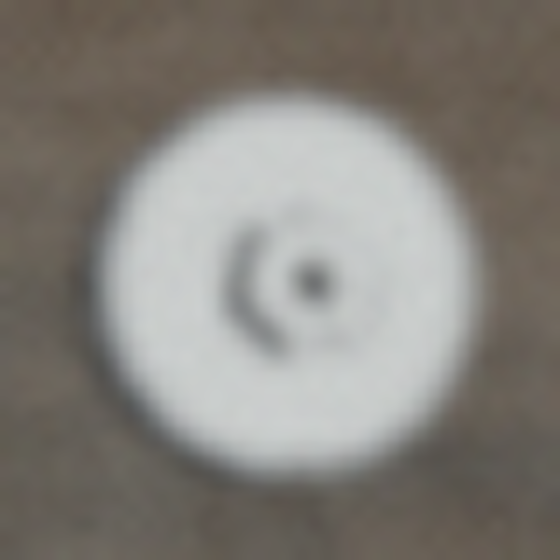

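```bash
cat >> h.py <<'E'
from scipy.spatial.transform import Rotation as Ro
def state():
    s=readout.sense();p=np.array(s['eef_pos']);R=Ro.from_euler('xyz',s['orientation'],degrees=True).as_matrix();return s,p,R
def plan(xyz,jaw=None):
    """TCP target; jaw=azimuth (deg, mod 180) of jaw axis in world"""
    s,p,R=state()
    cur=np.degrees(np.arctan2(R[1,1],R[0,1]))
    d=0 if jaw is None else (jaw-cur+90)%180-90
    # target: tool x straight down, jaw axis horizontal
    a=np.radians(cur+d);y=np.array([np.cos(a),np.sin(a),0]);x=np.array([0,0,-1.]);T=np.c_[x,y,np.cross(x,y)]
    rv=Ro.from_matrix(R.T@T).as_rotvec(degrees=True)/120
    sh=R.T@(np.array(xyz)-p)/.5
    print('t %.2f'%s['t'],'pos',np.round(p*1e3,1),'jaw %.1f'%cur,'tilt',np.round(R[:,0],3),'w %.1f'%(s['width']*88),'F',np.round(s['force'],1),'q',np.round(s['q']))
    print('row:',np.round(sh,4),np.round(rv,4),'rows need %.1f / %.1f'%(np.linalg.norm(sh)*500/41.7,abs(np.linalg.norm(rv))*120/7.16))
E
python3 - <<'E'
from h import *
plan([.4433,-.1422,.10])
print(state()[2].round(3))
# hex vertices in scene crop
v=np.array([(218,215),(325,265),(405,225)])/14+[310,278]-.5+.5/14
P=onz('scene',v,.037)*1e3;print(P.round(1))
for a,b in((0,1),(1,2)): d=P[b]-P[a];print(np.hypot(*d[:2]),np.degrees(np.arctan2(d[1],d[0])))
v=np.array([(212,283),(312,318),(372,290)])/14+[310,278]-.5
P=onz('scene',v,.021)*1e3;print(P.round(1))
for a,b in((0,1),(1,2)): d=P[b]-P[a];print(np.hypot(*d[:2]),np.degrees(np.arctan2(d[1],d[0])))
h=np.array([(314,176)])/14+[310,278]-.5;print(onz('scene',h,.037)*1e3)
h=np.array([(312,282)])/14+[335,210]-.5;print(onz('top',h,.037)*1e3)
E
```

```text
t 0.10 pos [ 164.9 -628.2  259.9] jaw -75.3 tilt [-0.     0.001 -1.   ] w 88.1 F [-0.3 -0.2  0.6] q [71. 31. -0. 88.  0. 61. -4.]
row: [ 0.321  -0.7982 -0.7854] [0.     0.0001 0.0007] rows need 14.0 / 0.0
[[-0.     0.254 -0.967]
 [ 0.001 -0.967 -0.254]
 [-1.    -0.002  0.   ]]
[[ 405.8 -272.4   37. ]
 [ 409.3 -287.4   37. ]
 [ 421.4 -292.1   37. ]]
15.43068482555435 -76.88628732755892
12.990935406751866 -21.133352038544366
[[ 405.3 -274.4   21. ]
 [ 410.1 -287.7   21. ]
 [ 419.1 -291.4   21. ]]
14.088949577703051 -70.00605659534345
9.70400887851677 -22.724643558294154
[[ 419.28184326 -278.62458081   37.        ]]
[[ 417.56875131 -277.60591481   37.        ]]
```

```bash
python3 -c "
from h import *
plan([.4433,-.1422,.11],0)"
```

```text
t 0.10 pos [ 164.9 -628.2  259.9] jaw -75.3 tilt [-0.     0.001 -1.   ] w 88.1 F [-0.3 -0.2  0.6] q [71. 31. -0. 88.  0. 61. -4.]
row: [ 0.301  -0.7983 -0.7854] [-6.274e-01 -4.000e-04  6.000e-04] rows need 13.9 / 10.5
```

Request:
{"method": "arm_command", "body": {
  "series": "0.06 -0.16 -0.16 -0.12 0 0 0.3;0.12 -0.32 -0.32 -0.25 0 0 0.3;0.2 -0.5 -0.5 -0.4 0 0 0.3;0.25 -0.65 -0.65 -0.55 0 0 0.3;0.301 -0.798 -0.785 -0.627 0 0 0.3;0.301 -0.798 -0.785 -0.627 0 0 0.3;0.301 -0.798 -0.785 -0.627 0 0 0.3;0.301 -0.798 -0.785 -0.627 0 0 0.3;0.301 -0.798 -0.785 -0.627 0 0 0.3;0.301 -0.798 -0.785 -0.627 0 0 0.3;0.301 -0.798 -0.785 -0.627 0 0 0.3;0.301 -0.798 -0.785 -0.627 0 0 0.3",
  "force": 20
}}

```text
t: 1.1
eef_pos: [0.4057, -0.2083, 0.1302]
orientation: [-171.3, 90.0, 98.9]
force: [0.8, -0.2, 0.3]
width: 0.704
```

```bash
python3 -c "
from h import *
plan([.4433,-.1422,.11],0)"
```

```text
t 1.10 pos [ 405.7 -208.3  130.2] jaw 0.1 tilt [-0.  0. -1.] w 61.9 F [ 0.8 -0.2  0.3] q [ 40.  26. -22. 121.  17.  36.   6.]
row: [ 0.0405  0.0756 -0.132 ] [ 0.001  -0.0001  0.    ] rows need 1.9 / 0.0
```

Request:
{"method": "arm_command", "body": {
  "series": "0.04 0.076 -0.132 0 0 0 0.3;0.04 0.076 -0.132 0 0 0 0.3;0.04 0.076 -0.132 0 0 0 0.3;0.04 0.076 -0.132 0 0 0 0.3"
}}

```text
t: 1.43
eef_pos: [0.4439, -0.1415, 0.1103]
orientation: [-144.3, 89.9, 126.0]
force: [-0.3, -0.7, -0.8]
width: 0.7
```

```bash
python3 -c "
from h import *
plan([.4433,-.1422,.032],0)
a=snap('top','pics/t1.png');b=snap('scene','pics/s1.png')
cv2.imwrite('pics/v1.png',np.hstack([cv2.resize(a[130:280,230:380],None,fx=2.6,fy=2.6),cv2.resize(b[150:300,210:360],None,fx=2.6,fy=2.6)]))
print(proj('top',state()[1]),proj('scene',state()[1]))"
```

```text
t 1.43 pos [ 443.9 -141.5  110.3] jaw 0.3 tilt [-0.001  0.001 -1.   ] w 61.6 F [-0.3 -0.7 -0.8] q [ 30.  29. -22. 120.  18.  34.  -4.]
row: [ 0.1565 -0.0011  0.0017] [ 0.0022 -0.0006  0.0004] rows need 1.9 / 0.0
[[310.19075049 219.06939033]] [[287.37448182 221.53688157]]
```

View pics/v1.png

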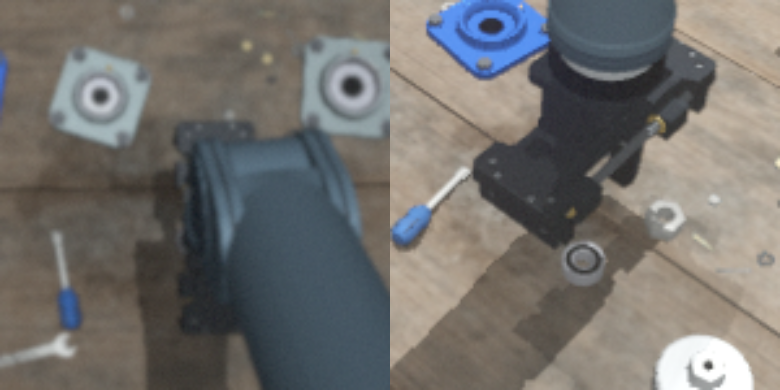

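The scene view shows the gripper over the small bearing at about (283,250), with the jaws along x and nothing in the fingers' way. I'll descend.

Request:
{"method": "arm_command", "body": {
  "series": "0.08 -0.001 0.0015 0 0 0 0.3;0.13 -0.001 0.0015 0 0 0 0.3;0.156 -0.001 0.0015 0 0 0 0.3;0.156 -0.001 0.0015 0 0 0 0.3;0.156 -0.001 0.0015 0 0 0 0.3;0.156 -0.001 0.0015 0 0 0 0.3"
}}

```text
t: 2.03
eef_pos: [0.4432, -0.1459, 0.0337]
orientation: [55.0, 89.9, -35.1]
force: [-0.6, 0.0, 0.6]
width: 0.699
```

```bash
python3 -c "
from h import *
plan([.4433,-.1422,.032],0)
b=snap('scene','pics/s2.png')
cv2.imwrite('pics/v2.png',cv2.resize(b[190:290,230:340],None,fx=5,fy=5))"
```

```text
t 2.03 pos [ 443.2 -145.9   33.7] jaw -0.2 tilt [ 0.001 -0.001 -1.   ] w 61.6 F [-0.6  0.   0.6] q [ 26.  37. -16. 121.  24.  24.  -9.]
row: [ 0.0035  0.0003 -0.0074] [-0.0013  0.0004 -0.0005] rows need 0.1 / 0.0
```

View pics/v2.png

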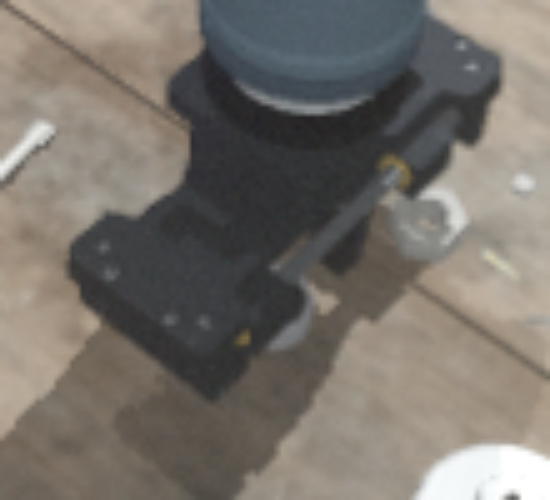

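Request:
{"method": "arm_command", "body": {
  "series": "0.0035 0 -0.0074 0 0 0 0.3;0.0035 0 -0.0074 0 0 0 0.3;0.0035 0 -0.0074 0 0 0 0.3;0.0035 0 -0.0074 0 0 0 0.3"
}}

```text
t: 2.42
eef_pos: [0.4431, -0.141, 0.0313]
orientation: [67.5, 90.0, -22.5]
force: [0.0, 0.4, 0.5]
width: 0.699
```

```bash
python3 -c "
from h import *
plan([.4433,-.1422,.032],0)"
```

```text
t 2.42 pos [ 443.1 -141.    31.3] jaw -0.0 tilt [ 0. -0. -1.] w 61.5 F [0.  0.4 0.5] q [ 25.  38. -16. 121.  24.  24. -10.]
row: [-0.0013  0.0004  0.0025] [-0.0003  0.0001 -0.0002] rows need 0.0 / 0.0
```

Request:
{"method": "arm_command", "body": {
  "series": "-0.0015 0 0.0015 0 0 0 0.3;-0.0015 0 0.0015 0 0 0 1;-0.0015 0 0.0015 0 0 0 1;-0.0015 0 0.0015 0 0 0 1;-0.0015 0 0.0015 0 0 0 1;-0.0015 0 0.0015 0 0 0 1;-0.0015 0 0.0015 0 0 0 1;-0.0015 0 0.0015 0 0 0 1",
  "force": 25
}}

```text
t: 3.08
eef_pos: [0.443, -0.1417, 0.0318]
orientation: [115.2, 90.0, 25.2]
force: [-0.4, -0.2, -0.5]
width: 0.381
```

```bash
python3 -c "
from h import *
plan([.4433,-.1422,.11],0)"
```

```text
t 3.08 pos [ 443.  -141.7   31.8] jaw -0.0 tilt [ 0.  0. -1.] w 33.6 F [-0.4 -0.2 -0.5] q [ 25.  38. -16. 121.  24.  24. -10.]
row: [-0.1565  0.0007  0.001 ] [-0.0004 -0.     -0.    ] rows need 1.9 / 0.0
```

Request:
{"method": "arm_command", "body": {
  "series": "0 0 0 0 0 0 1;-0.01 0 0 0 0 0 1;-0.03 0 0 0 0 0 1;-0.06 0 0 0 0 0 1;-0.1 0 0 0 0 0 1;-0.14 0 0 0 0 0 1;-0.16 0 0 0 0 0 1;-0.16 0 0 0 0 0 1;-0.16 0 0 0 0 0 1"
}}

```text
t: 3.83
eef_pos: [0.443, -0.142, 0.1121]
orientation: [63.3, 89.9, -26.7]
force: [0.9, -0.1, -0.8]
width: 0.382
```

```bash
python3 -c "
from h import *
plan([.5954,-.0484,.11],0)
b=snap('scene','pics/s3.png')
cv2.imwrite('pics/v3.png',cv2.resize(b[150:290,220:360],None,fx=4,fy=4))"
```

```text
t 3.83 pos [ 443.  -142.   112.1] jaw -0.1 tilt [ 0.001 -0.001 -1.   ] w 33.6 F [ 0.9 -0.1 -0.8] q [ 30.  29. -22. 120.  19.  34.  -5.]
row: [ 0.0045  0.3045 -0.1875] [-0.0005  0.0003 -0.0005] rows need 4.3 / 0.0
```

View pics/v3.png

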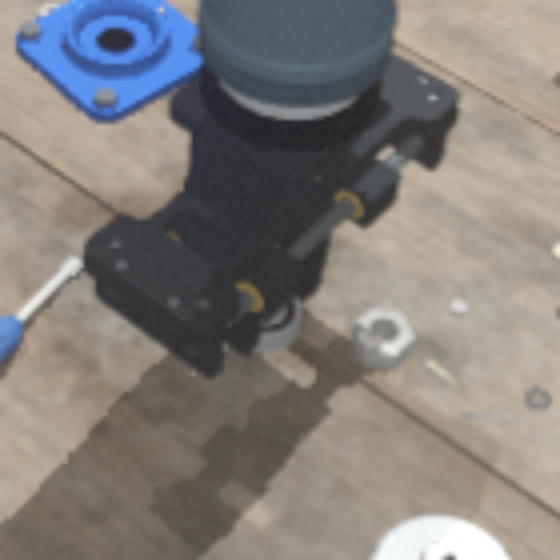

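Request:
{"method": "arm_command", "body": {
  "series": "0 0.02 -0.012 0 0 0 1;0.001 0.06 -0.037 0 0 0 1;0.002 0.11 -0.068 0 0 0 1;0.003 0.17 -0.105 0 0 0 1;0.004 0.22 -0.135 0 0 0 1;0.004 0.26 -0.16 0 0 0 1;0.004 0.29 -0.178 0 0 0 1;0.0045 0.3045 -0.1875 0 0 0 1;0.0045 0.3045 -0.1875 0 0 0 1;0.0045 0.3045 -0.1875 0 0 0 1;0.0045 0.3045 -0.1875 0 0 0 1"
}}

```text
t: 4.8
eef_pos: [0.5939, -0.0491, 0.1088]
orientation: [-69.9, 89.9, -160.0]
force: [0.2, 0.5, -0.5]
width: 0.378
```

```bash
python3 -c "
from h import *
plan([.5954,-.0482,.06],0)"
```

```text
t 4.80 pos [593.9 -49.1 108.8] jaw -0.1 tilt [-0.002 -0.001 -1.   ] w 33.2 F [ 0.2  0.5 -0.5] q [ 16.  39. -21. 101.  19.  44. -15.]
row: [ 0.0976  0.0032 -0.0018] [-0.0008  0.0004  0.001 ] rows need 1.2 / 0.0
```

Request:
{"method": "arm_command", "body": {
  "series": "0.04 0.003 -0.0018 0 0 0 1;0.08 0.003 -0.0018 0 0 0 1;0.1 0.003 -0.0018 0 0 0 1;0.106 0.003 -0.0018 0 0 0 1;0.106 0.003 -0.0018 0 0 0 1;0.106 0.003 -0.0018 0 0 0 1"
}}

```text
t: 5.3
eef_pos: [0.5969, -0.0476, 0.0571]
orientation: [70.6, 90.0, -19.4]
force: [0.0, -0.8, -0.2]
width: 0.382
```

```bash
python3 -c "
from h import *
plan([.5954,-.0482,.0428],0)
b=snap('scene','pics/s4.png')
cv2.imwrite('pics/v4.png',cv2.resize(b[140:230,240:350],None,fx=6,fy=6,interpolation=2))"
```

```text
t 5.30 pos [596.9 -47.6  57.1] jaw -0.1 tilt [ 0. -0. -1.] w 33.6 F [ 0.  -0.8 -0.2] q [ 14.  43. -19. 102.  21.  39. -17.]
row: [ 0.0286 -0.003   0.0013] [-0.0006  0.0001 -0.0002] rows need 0.3 / 0.0
```

View pics/v4.png

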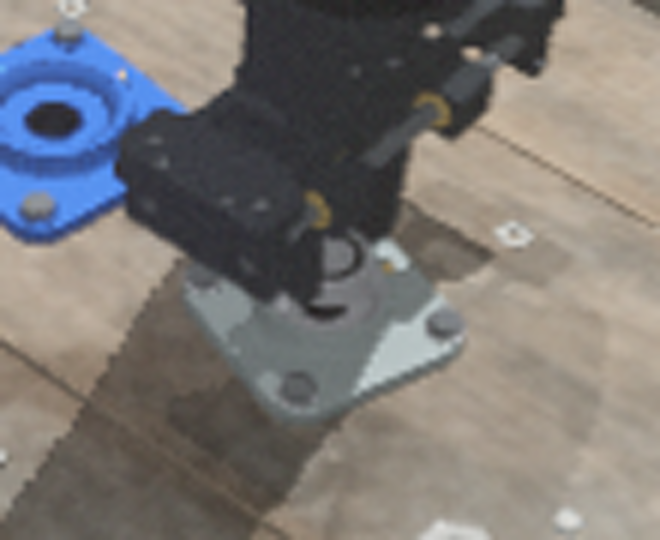

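Request:
{"method": "arm_command", "body": {
  "series": "0 -0.003 0.0013 0 0 0 1;0.006 -0.003 0.0013 0 0 0 1;0.012 -0.003 0.0013 0 0 0 1;0.018 -0.003 0.0013 0 0 0 1;0.022 -0.003 0.0013 0 0 0 1;0.024 -0.003 0.0013 0 0 0 1;0.026 -0.003 0.0013 0 0 0 1;0.026 -0.003 0.0013 0 0 0 1"
}}

```text
t: 6.02
eef_pos: [0.5951, -0.0478, 0.0433]
orientation: [-93.0, 90.0, 176.9]
force: [-0.1, 0.3, -0.8]
width: 0.382
```

```bash
python3 -c "
from h import *
plan([.5954,-.0482,.042],0)
b=snap('scene','pics/s5.png')
cv2.imwrite('pics/v5.png',cv2.resize(b[140:230,240:350],None,fx=6,fy=6,interpolation=2))"
```

```text
t 6.02 pos [595.1 -47.8  43.3] jaw -0.0 tilt [-0.  0. -1.] w 33.6 F [-0.1  0.3 -0.8] q [ 14.  44. -19. 102.  22.  37. -17.]
row: [0.0025 0.0006 0.0007] [-0.0004 -0.      0.0002] rows need 0.0 / 0.0
```

View pics/v5.png

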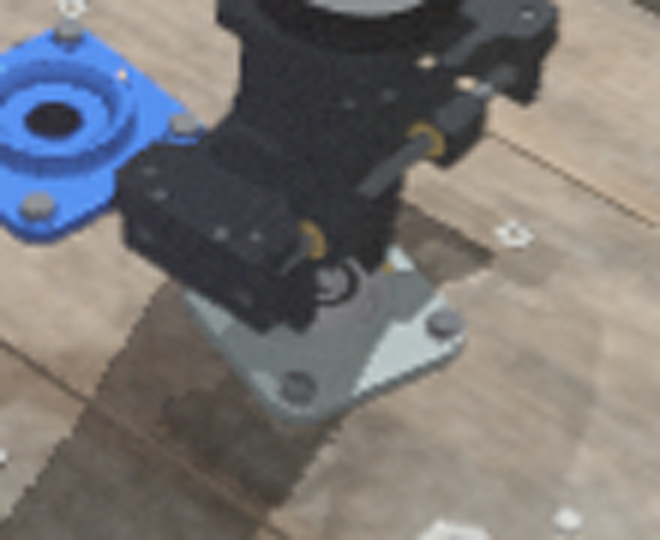

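Request:
{"method": "arm_command", "body": {
  "series": "0.001 0 0.0005 0 0 0 1;0.002 0 0.0005 0 0 0 1;0.003 0 0.0005 0 0 0 1;0.003 0 0.0005 0 0 0 1;0.003 0 0.0005 0 0 0 1"
}}

```text
t: 6.48
eef_pos: [0.5952, -0.0481, 0.042]
orientation: [-112.7, 90.0, 157.2]
force: [0.4, 0.5, 0.4]
width: 0.378
```

```bash
python3 -c "
from h import *
plan([.5954,-.0482,.042],0)"
```

```text
t 6.48 pos [595.2 -48.1  42. ] jaw -0.0 tilt [-0.  0. -1.] w 33.3 F [0.4 0.5 0.4] q [ 14.  45. -19. 102.  22.  37. -17.]
row: [0.     0.0004 0.0002] [-0.0004 -0.      0.    ] rows need 0.0 / 0.0
```

Request:
{"method": "arm_command", "body": {
  "series": "0.0005 0 0 0 0 0 1;0.001 0 0 0 0 0 1;0.001 0 0 0 0 0 1;0.001 0 0 0 0 0 0.52;0.001 0 0 0 0 0 0.5;0.001 0 0 0 0 0 0.45;0.001 0 0 0 0 0 0.4;0.001 0 0 0 0 0 0.3;0.001 0 0 0 0 0 0.3;-0.004 0 0 0 0 0 0.3"
}}

```text
t: 7.32
eef_pos: [0.5951, -0.0481, 0.0437]
orientation: [-105.8, 90.0, 164.2]
force: [-0.2, -0.1, -0.8]
width: 0.701
```

```bash
python3 -c "
from h import *
plan([.5954,-.0482,.12],0)"
```

```text
t 7.32 pos [595.1 -48.1  43.7] jaw -0.0 tilt [-0.  0. -1.] w 61.7 F [-0.2 -0.1 -0.8] q [ 14.  44. -19. 102.  22.  37. -17.]
row: [-1.527e-01  6.000e-04  1.000e-04] [-0.0004 -0.      0.0001] rows need 1.8 / 0.0
```

Request:
{"method": "arm_command", "body": {
  "series": "-0.03 0 0 0 0 0 0.3;-0.08 0 0 0 0 0 0.25;-0.14 0 0 0 0 0 0.15;-0.15 -0.08 -0.1 0 0 0 0.1;-0.15 -0.13 -0.165 0 0 0 0.1;-0.15 -0.19 -0.24 0 0 0 0.1;-0.15 -0.24 -0.3 0 0 0 0.1;-0.15 -0.27 -0.34 0 0 0 0.1;-0.15 -0.295 -0.369 0 0 0 0.1;-0.15 -0.295 -0.369 0 0 0 0.1;-0.15 -0.295 -0.369 0 0 0 0.1;-0.15 -0.295 -0.369 0 0 0 0.1"
}}

```text
t: 8.32
eef_pos: [0.4489, 0.136, 0.1198]
orientation: [81.9, 89.9, -8.2]
force: [-0.3, -0.6, -0.2]
width: 0.901
```

```bash
python3 -c "
from h import *
plan([.4478,.1364,.0345],0)
b=snap('scene','pics/s6.png');a=snap('top','pics/t6.png')
cv2.imwrite('pics/v6.png',np.hstack([cv2.resize(b[150:230,240:340],(400,320),interpolation=2),cv2.resize(a[130:230,180:305],(400,320),interpolation=2)]))"
```

```text
t 8.32 pos [448.9 136.  119.8] jaw -0.1 tilt [ 0.002 -0.    -1.   ] w 79.3 F [-0.3 -0.6 -0.2] q [ -4.  28. -23. 120.  19.  35. -40.]
row: [ 0.1706 -0.0024 -0.0008] [-0.0006  0.0001 -0.0008] rows need 2.0 / 0.0
```

View pics/v6.png

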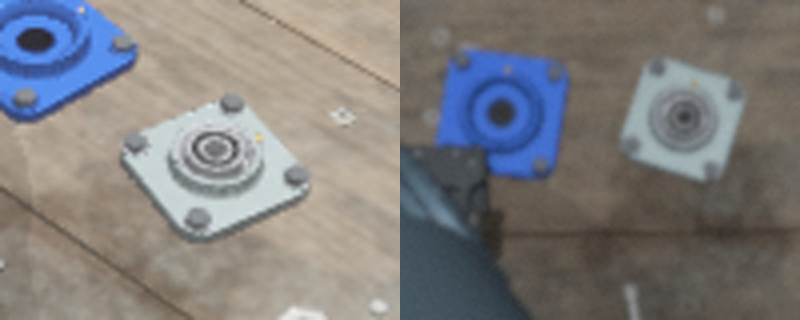

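The small bearing is seated level and concentric: about (267,187) in the scene view and (269,167) in the top view. Next is the medium one.

Request:
{"method": "arm_command", "body": {
  "series": "0.08 -0.0024 -0.0008 0 0 0 0.1;0.14 -0.0024 -0.0008 0 0 0 0.1;0.17 -0.0024 -0.0008 0 0 0 0.1;0.17 -0.0024 -0.0008 0 0 0 0.1;0.17 -0.0024 -0.0008 0 0 0 0.1;0.17 -0.0024 -0.0008 0 0 0 0.1;0.17 -0.0024 -0.0008 0 0 0 0.1"
}}

```text
t: 9.0
eef_pos: [0.4479, 0.1369, 0.0352]
orientation: [107.5, 89.9, 17.4]
force: [0.0, 1.0, -0.3]
width: 0.901
```

```bash
python3 -c "
from h import *
plan([.4478,.1364,.0345],0)"
```

```text
t 9.00 pos [447.9 136.9  35.2] jaw -0.1 tilt [ 0.002  0.001 -1.   ] w 79.3 F [ 0.   1.  -0.3] q [ -9.  37. -17. 121.  25.  25. -45.]
row: [ 0.0014 -0.0002  0.001 ] [-0.0008 -0.0003 -0.0011] rows need 0.0 / 0.0
```

Request:
{"method": "arm_command", "body": {
  "series": "0.0014 0 0.001 0 0 0 0.1;0.0014 0 0.001 0 0 0 0.1;0.0014 0 0.001 0 0 0 1;0.0014 0 0.001 0 0 0 1;0.0014 0 0.001 0 0 0 1;0.0014 0 0.001 0 0 0 1;0.0014 0 0.001 0 0 0 1;0.0014 0 0.001 0 0 0 1;0.0014 0 0.001 0 0 0 1;0.0014 0 0.001 0 0 0 1",
  "force": 30
}}

```text
t: 9.83
eef_pos: [0.4469, 0.1365, 0.0334]
orientation: [113.7, 90.0, 23.7]
force: [0.7, 0.1, 0.5]
width: 0.516
```

```bash
python3 -c "
from h import *
plan([.6028,-.3162,.12],0)"
```

```text
t 9.83 pos [446.9 136.5  33.4] jaw -0.0 tilt [ 0.  0. -1.] w 45.4 F [0.7 0.1 0.5] q [ -9.  38. -17. 121.  25.  25. -45.]
row: [-0.1733  0.3126  0.9051] [-0.0004 -0.0001 -0.0002] rows need 11.7 / 0.0
```

Request:
{"method": "arm_command", "body": {
  "series": "0 0 0 0 0 0 1;-0.01 0 0 0 0 0 1;-0.03 0 0 0 0 0 1;-0.06 0 0 0 0 0 1;-0.1 0 0 0 0 0 1;-0.14 0.01 0.03 0 0 0 1;-0.16 0.03 0.09 0 0 0 1;-0.17 0.055 0.16 0 0 0 1;-0.173 0.08 0.23 0 0 0 1;-0.173 0.107 0.31 0 0 0 1;-0.173 0.134 0.39 0 0 0 1;-0.173 0.16 0.46 0 0 0 1"
}}

```text
t: 10.83
eef_pos: [0.5263, -0.0964, 0.1207]
orientation: [-32.1, 90.0, -122.2]
force: [0.5, 0.2, -1.2]
width: 0.521
```

```bash
python3 -c "
from h import *
plan([.6028,-.3162,.12],0)"
```

```text
t 10.83 pos [526.3 -96.4 120.7] jaw -0.1 tilt [-0. -0. -1.] w 45.9 F [ 0.5  0.2 -1.2] q [ 23.  33. -22. 110.  19.  40. -11.]
row: [0.0015 0.1537 0.4393] [-0.0007  0.0002  0.0001] rows need 5.6 / 0.0
```

Request:
{"method": "arm_command", "body": {
  "series": "0 0.025 0.07 0 0 0 1;0 0.05 0.14 0 0 0 1;0 0.075 0.21 0 0 0 1;0 0.1 0.28 0 0 0 1;0 0.12 0.34 0 0 0 1;0 0.135 0.385 0 0 0 1;0 0.146 0.418 0 0 0 1;0.001 0.153 0.439 0 0 0 1;0.0015 0.1537 0.4393 0 0 0 1;0.0015 0.1537 0.4393 0 0 0 1;0.0015 0.1537 0.4393 0 0 0 1"
}}

```text
t: 11.75
eef_pos: [0.603, -0.3112, 0.1191]
orientation: [-161.0, 89.9, 109.1]
force: [-1.0, -0.3, -1.8]
width: 0.516
```

```bash
python3 -c "
from h import *
plan([.6028,-.3162,.06],0)"
```

```text
t 11.75 pos [ 603.  -311.2  119.1] jaw 0.1 tilt [-0.001  0.002 -1.   ] w 45.4 F [-1.  -0.3 -1.8] q [ 37.  44. -21.  88.  18.  51.  10.]
row: [ 0.1182 -0.0004  0.0102] [ 0.0005 -0.0008  0.0003] rows need 1.4 / 0.0
```

Request:
{"method": "arm_command", "body": {
  "series": "0.04 0 0.01 0 0 0 1;0.08 0 0.01 0 0 0 1;0.105 0 0.01 0 0 0 1;0.118 0 0.01 0 0 0 1;0.118 0 0.01 0 0 0 1;0.118 0 0.01 0 0 0 1;0.118 0 0.01 0 0 0 1"
}}

```text
t: 12.33
eef_pos: [0.604, -0.3182, 0.0612]
orientation: [73.8, 89.9, -16.2]
force: [-0.7, -0.4, -0.8]
width: 0.518
```

```bash
python3 -c "
from h import *
plan([.6028,-.3162,.0445],0)
b=snap('scene','pics/s7.png')
cv2.imwrite('pics/v7.png',cv2.resize(b[190:290,330:450],None,fx=5,fy=5,interpolation=2))"
```

```text
t 12.33 pos [ 604.  -318.2   61.2] jaw -0.0 tilt [ 0.002 -0.    -1.   ] w 45.6 F [-0.7 -0.4 -0.8] q [ 37.  49. -19.  88.  20.  47.   9.]
row: [ 0.0335 -0.0025 -0.004 ] [-0.0002  0.0002 -0.0008] rows need 0.4 / 0.0
```

View pics/v7.png

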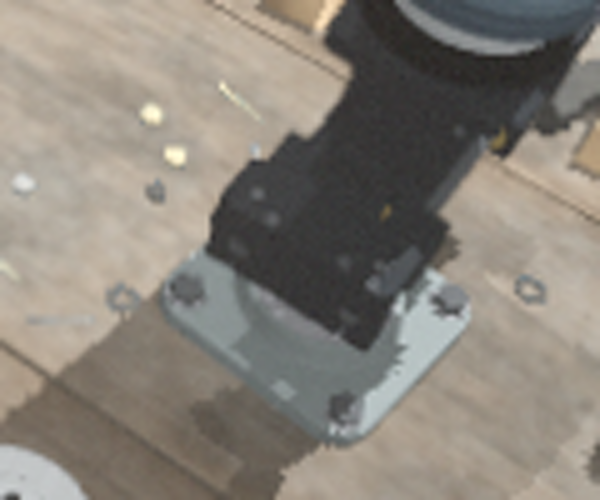

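The gripper is over the medium housing, which sits at about (392,250). The bearing is hidden behind the near finger. I'll lower slowly and watch the force.

Request:
{"method": "arm_command", "body": {
  "series": "0 -0.0025 -0.004 0 0 0 1;0.006 -0.0025 -0.004 0 0 0 1;0.012 -0.0025 -0.004 0 0 0 1;0.018 -0.0025 -0.004 0 0 0 1;0.024 -0.0025 -0.004 0 0 0 1;0.029 -0.0025 -0.004 0 0 0 1;0.032 -0.0025 -0.004 0 0 0 1;0.032 -0.0025 -0.004 0 0 0 1;0.032 -0.0025 -0.004 0 0 0 1"
}}

```text
t: 13.13
eef_pos: [0.6023, -0.3163, 0.0439]
orientation: [98.6, 90.0, 8.6]
force: [1.5, -0.1, -3.0]
width: 0.52
```

```bash
python3 -c "
from h import *
plan([.6028,-.3162,.0437],0)"
```

```text
t 13.13 pos [ 602.3 -316.3   43.9] jaw -0.0 tilt [ 0.001  0.    -1.   ] w 45.8 F [ 1.5 -0.1 -3. ] q [ 36.  50. -19.  88.  21.  45.   9.]
row: [ 0.0005  0.0011 -0.0001] [-0.0003 -0.     -0.0003] rows need 0.0 / 0.0
```

Request:
{"method": "arm_command", "body": {
  "series": "0.0005 0.001 0 0 0 0 1;0.001 0.001 0 0 0 0 1;0.001 0.001 0 0 0 0 1;0.001 0.001 0 0 0 0 1"
}}

```text
t: 13.47
eef_pos: [0.6023, -0.3164, 0.0436]
orientation: [-81.6, 90.0, -171.6]
force: [0.8, -0.2, -1.7]
width: 0.512
```

```bash
python3 -c "
from h import *
plan([.6028,-.3162,.0437],0)"
```

```text
t 13.47 pos [ 602.3 -316.4   43.6] jaw -0.0 tilt [-0. -0. -1.] w 45.1 F [ 0.8 -0.2 -1.7] q [ 36.  50. -19.  88.  21.  45.   9.]
row: [-0.0002  0.001  -0.0003] [-0.0004  0.      0.0001] rows need 0.0 / 0.0
```

Request:
{"method": "arm_command", "body": {
  "series": "0.001 0.001 0 0 0 0 1;0.0015 0.001 0 0 0 0 1;0.0015 0.001 0 0 0 0 1;0.0015 0.001 0 0 0 0 1"
}}

```text
t: 13.8
eef_pos: [0.6024, -0.3164, 0.0435]
orientation: [-87.3, 89.9, -177.3]
force: [-2.8, 1.3, 6.3]
width: 0.519
```

```bash
python3 -c "
from h import *
plan([.6028,-.3162,.0437],0)"
```

```text
t 13.80 pos [ 602.4 -316.4   43.5] jaw -0.1 tilt [-0.001 -0.    -1.   ] w 45.7 F [-2.8  1.3  6.3] q [ 36.  50. -19.  88.  21.  45.   9.]
row: [-0.0004  0.0008 -0.0003] [-0.0004  0.      0.0006] rows need 0.0 / 0.0
```

Request:
{"method": "arm_command", "body": {
  "series": "0 0 0 0 0 0 0.45;0 0 0 0 0 0 0.4;0 0 0 0 0 0 0.35;0 0 0 0 0 0 0.3;0 0 0 0 0 0 0.2;0 0 0 0 0 0 0.15;0 0 0 0 0 0 0.1;-0.02 0 0 0 0 0 0.1;-0.07 0 0 0 0 0 0.05;-0.12 0 0 0 0 0 0;-0.15 0 0 0 0 0 0;-0.16 0 -0.06 0 0 0 0"
}}

```text
t: 14.8
eef_pos: [0.6029, -0.2945, 0.1261]
orientation: [27.0, 89.5, -63.5]
force: [-0.7, -1.2, -0.6]
width: 1.0
```

```bash
python3 -c "
from h import *
plan([.4333,.2987,.12],0)"
```

```text
t 14.80 pos [ 602.9 -294.5  126.1] jaw -0.5 tilt [ 0.004 -0.007 -1.   ] w 88.0 F [-0.7 -1.2 -0.6] q [ 36.  43. -21.  89.  19.  51.   8.]
row: [ 0.0024 -0.3505 -1.1831] [-0.0045  0.0034 -0.0017] rows need 14.8 / 0.1
```

Request:
{"method": "arm_command", "body": {
  "series": "0 -0.022 -0.075 0 0 0 0;0 -0.044 -0.15 0 0 0 0;0 -0.067 -0.225 0 0 0 0;0 -0.09 -0.3 0 0 0 0;0 -0.11 -0.38 0 0 0 0;0 -0.135 -0.46 0 0 0 0;0 -0.16 -0.54 0 0 0 0;0 -0.18 -0.61 0 0 0 0;0 -0.205 -0.69 0 0 0 0;0 -0.23 -0.77 0 0 0 0;0 -0.25 -0.84 0 0 0 0;0 -0.27 -0.91 0 0 0 0"
}}

```text
t: 15.8
eef_pos: [0.4672, 0.1705, 0.1232]
orientation: [7.2, 90.0, -82.9]
force: [0.4, -0.3, -0.2]
width: 1.0
```

```bash
python3 -c "
from h import *
plan([.4333,.2987,.12],0)
b=snap('scene','pics/s8.png');a=snap('top','pics/t8.png')
cv2.imwrite('pics/v8.png',np.hstack([cv2.resize(b[205:295,340:440],(400,320),interpolation=2),cv2.resize(a[120:220,310:435],(400,320),interpolation=2)]))"
```

```text
t 15.80 pos [467.2 170.5 123.2] jaw -0.0 tilt [ 0. -0. -1.] w 88.0 F [ 0.4 -0.3 -0.2] q [ -6.  30. -24. 115.  19.  38. -42.]
row: [ 0.0063 -0.0679 -0.2565] [-0.0002  0.0001 -0.    ] rows need 3.2 / 0.0
```

View pics/v8.png

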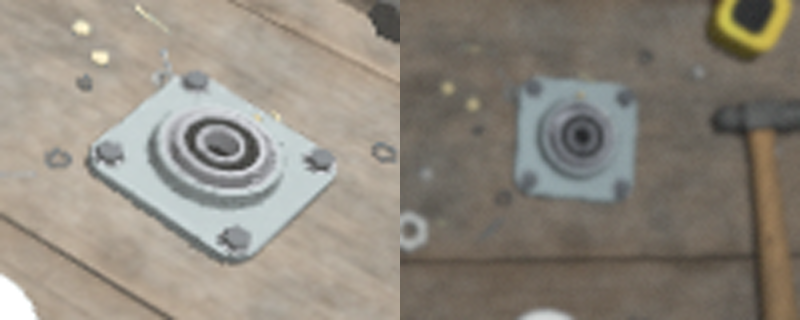

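The medium bearing is seated concentric in its bore, at scene (394,246) and top (366,162). Next is the large one.

Request:
{"method": "arm_command", "body": {
  "series": "0.006 -0.02 -0.075 0 0 0 0;0.006 -0.04 -0.15 0 0 0 0;0.006 -0.055 -0.205 0 0 0 0;0.006 -0.064 -0.24 0 0 0 0;0.006 -0.068 -0.2565 0 0 0 0;0.006 -0.068 -0.2565 0 0 0 0;0.006 -0.068 -0.2565 0 0 0 0;0.006 -0.068 -0.2565 0 0 0 0"
}}

```text
t: 16.57
eef_pos: [0.4352, 0.2947, 0.1196]
orientation: [-2.5, 89.9, -92.7]
force: [-0.1, 0.6, 0.7]
width: 1.0
```

```bash
python3 -c "
from h import *
plan([.4333,.2987,.0355],0)"
```

```text
t 16.57 pos [435.2 294.7 119.6] jaw -0.2 tilt [-0.    -0.002 -1.   ] w 88.0 F [-0.1  0.6  0.7] q [-21.  33. -23. 111.  20.  40. -56.]
row: [ 0.1682 -0.0039 -0.0082] [-0.0016  0.0008  0.    ] rows need 2.0 / 0.0
```

Request:
{"method": "arm_command", "body": {
  "series": "0 -0.0039 -0.008 0 0 0 0;0 -0.0039 -0.008 0 0 0 0;0.06 -0.0039 -0.008 0 0 0 0;0.1 -0.0039 -0.008 0 0 0 0;0.1 -0.0039 -0.008 0 0 0 0;0.1 -0.0039 -0.008 0 0 0 0"
}}

```text
t: 17.07
eef_pos: [0.432, 0.3003, 0.0694]
orientation: [-51.5, 89.9, -141.5]
force: [-0.8, 0.1, 0.1]
width: 1.002
```

```bash
python3 -c "
from h import *
plan([.4333,.2987,.0355],0)
b=snap('scene','pics/s9.png')
cv2.imwrite('pics/v9.png',cv2.resize(b[90:200,90:230],None,fx=5,fy=5,interpolation=2))"
```

```text
t 17.07 pos [432.  300.3  69.4] jaw -0.1 tilt [-0.002 -0.001 -1.   ] w 88.1 F [-0.8  0.1  0.1] q [-23.  38. -21. 112.  23.  34. -59.]
row: [0.0678 0.0027 0.0031] [-0.0005  0.0007  0.0008] rows need 0.8 / 0.0
```

View pics/v9.png

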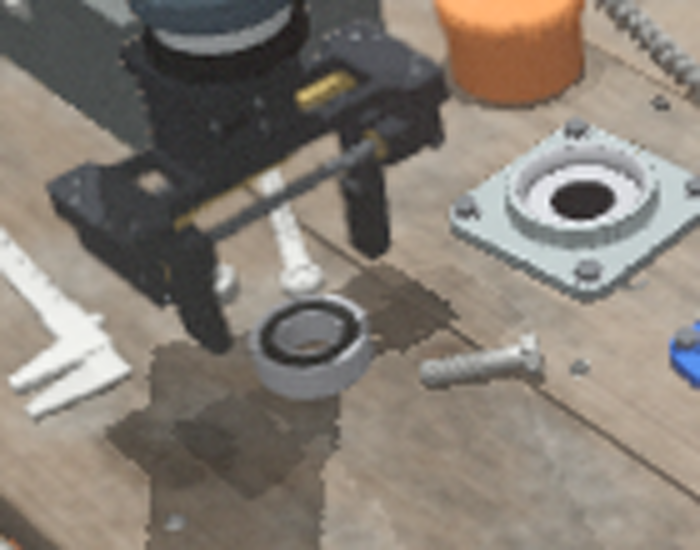

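The open fingers straddle the large bearing at scene (152,157). The wrench end and bolt are clear of both fingers.

Request:
{"method": "arm_command", "body": {
  "series": "0.03 0.0027 0.003 0 0 0 0;0.055 0.0027 0.003 0 0 0 0;0.068 0.0027 0.003 0 0 0 0;0.068 0.0027 0.003 0 0 0 0;0.068 0.0027 0.003 0 0 0 0;0.068 0.0027 0.003 0 0 0 0"
}}

```text
t: 17.62
eef_pos: [0.434, 0.2999, 0.0363]
orientation: [133.1, 90.0, 43.1]
force: [-0.0, -0.1, 0.2]
width: 1.0
```

```bash
python3 -c "
from h import *
plan([.4333,.2987,.0355],0)"
```

```text
t 17.62 pos [434.  299.9  36.3] jaw -0.0 tilt [ 0.001  0.    -1.   ] w 88.0 F [-0.  -0.1  0.2] q [-25.  41. -19. 112.  25.  31. -61.]
row: [ 0.0017 -0.0014  0.0023] [-0.0003 -0.0002 -0.0002] rows need 0.0 / 0.0
```

Request:
{"method": "arm_command", "body": {
  "series": "0.001 -0.001 0.002 0 0 0 0;0.001 -0.001 0.002 0 0 0 0;0.001 -0.001 0.002 0 0 0 0.2;0.001 -0.001 0.002 0 0 0 1;0.001 -0.001 0.002 0 0 0 1;0.001 -0.001 0.002 0 0 0 1;0.001 -0.001 0.002 0 0 0 1;0.001 -0.001 0.002 0 0 0 1;0.001 -0.001 0.002 0 0 0 1;0.001 -0.001 0.002 0 0 0 1",
  "force": 35
}}

```text
t: 18.45
eef_pos: [0.4335, 0.2986, 0.0354]
orientation: [116.3, 90.0, 26.2]
force: [-0.0, -0.1, 0.6]
width: 0.689
```

```bash
python3 -c "
from h import *
plan([.6145,.2832,.12],0)"
```

```text
t 18.45 pos [433.5 298.6  35.4] jaw -0.0 tilt [ 0.  0. -1.] w 60.6 F [-0.  -0.1  0.6] q [-25.  41. -19. 112.  25.  31. -61.]
row: [-0.1691  0.362   0.0305] [-0.0004 -0.0001 -0.0002] rows need 4.8 / 0.0
```

Request:
{"method": "arm_command", "body": {
  "series": "0 0 0 0 0 0 1;-0.01 0 0 0 0 0 1;-0.03 0 0 0 0 0 1;-0.06 0.005 0 0 0 0 1;-0.1 0.03 0.002 0 0 0 1;-0.14 0.08 0.006 0 0 0 1;-0.16 0.14 0.01 0 0 0 1;-0.169 0.2 0.016 0 0 0 1;-0.169 0.26 0.02 0 0 0 1;-0.169 0.31 0.025 0 0 0 1;-0.169 0.345 0.03 0 0 0 1;-0.169 0.362 0.0305 0 0 0 1"
}}

```text
t: 19.45
eef_pos: [0.6166, 0.2814, 0.1203]
orientation: [65.2, 89.9, -25.0]
force: [0.3, 0.1, -2.3]
width: 0.688
```

Request:
{"method": "arm_command", "body": {
  "series": "0 0 0 0 0 0 1;0 0 0 0 0 0 1;0 0 0 0 0 0 1"
}}

```text
t: 19.7
eef_pos: [0.6124, 0.2839, 0.1198]
orientation: [-93.8, 89.9, 176.2]
force: [0.2, -0.1, -1.6]
width: 0.688
```

```bash
python3 -c "
from h import *
plan([.6145,.2832,.062],0)"
```

```text
t 19.70 pos [612.4 283.9 119.8] jaw 0.1 tilt [-0.002  0.    -1.   ] w 60.5 F [ 0.2 -0.1 -1.6] q [-14.  44. -22.  88.  20.  52. -43.]
row: [0.1156 0.0044 0.0015] [ 0.0004 -0.0001  0.0008] rows need 1.4 / 0.0
```

Request:
{"method": "arm_command", "body": {
  "series": "0.04 0.001 0.001 0 0 0 1;0.08 0.001 0.001 0 0 0 1;0.105 0.001 0.001 0 0 0 1;0.115 0.001 0.001 0 0 0 1;0.115 0.001 0.001 0 0 0 1;0.115 0.001 0.001 0 0 0 1;0.115 0.001 0.001 0 0 0 1;0.115 0.001 0.001 0 0 0 1"
}}

```text
t: 20.37
eef_pos: [0.6154, 0.2831, 0.0635]
orientation: [119.9, 89.9, 29.8]
force: [-0.0, 0.7, -2.6]
width: 0.683
```

```bash
python3 -c "
from h import *
plan([.6145,.2832,.0458],0)
b=snap('scene','pics/s10.png')
cv2.imwrite('pics/v10.png',cv2.resize(b[70:170,150:270],None,fx=5,fy=5,interpolation=2))"
```

```text
t 20.37 pos [615.4 283.1  63.5] jaw -0.0 tilt [ 0.002  0.001 -1.   ] w 60.1 F [-0.   0.7 -2.6] q [-15.  49. -21.  89.  22.  47. -44.]
row: [ 0.0354 -0.0019 -0.0002] [-0.0004 -0.0004 -0.0008] rows need 0.4 / 0.0
```

View pics/v10.png

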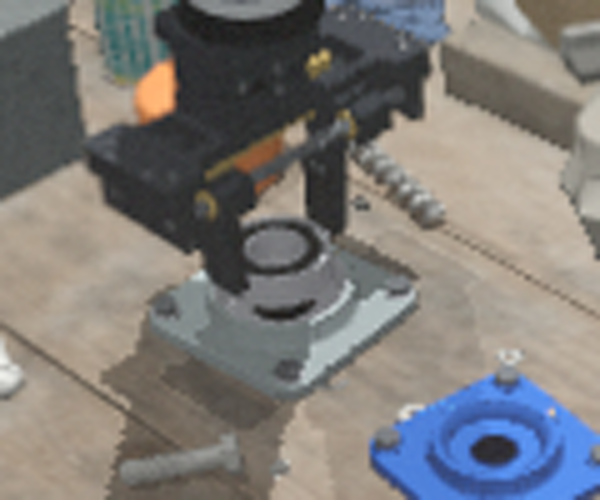

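The large bearing is held just above its bore, centred at about scene (207,126). I'll lower it.

Request:
{"method": "arm_command", "body": {
  "series": "0 -0.0015 0 0 0 0 1;0.006 -0.0015 0 0 0 0 1;0.012 -0.0015 0 0 0 0 1;0.018 -0.0015 0 0 0 0 1;0.024 -0.0015 0 0 0 0 1;0.03 -0.0015 0 0 0 0 1;0.034 -0.0015 0 0 0 0 1;0.034 -0.0015 0 0 0 0 1;0.034 -0.0015 0 0 0 0 1"
}}

```text
t: 21.17
eef_pos: [0.6144, 0.2826, 0.0455]
orientation: [94.0, 90.0, 3.9]
force: [1.9, 0.6, 0.8]
width: 0.691
```

```bash
python3 -c "
from h import *
plan([.6145,.2832,.0458],0)"
```

```text
t 21.17 pos [614.4 282.6  45.5] jaw -0.1 tilt [ 0.001  0.    -1.   ] w 60.8 F [1.9 0.6 0.8] q [-15.  50. -20.  89.  22.  45. -45.]
row: [-0.0007  0.0002 -0.0013] [-0.0005 -0.     -0.0003] rows need 0.0 / 0.0
```

Request:
{"method": "arm_command", "body": {
  "series": "0.0008 0 0 0 0 0 1;0.0008 0 0 0 0 0 1;0.0008 0 0 0 0 0 1"
}}

```text
t: 21.42
eef_pos: [0.6144, 0.2826, 0.0454]
orientation: [95.2, 90.0, 5.1]
force: [-0.8, -0.9, 4.9]
width: 0.684
```

```bash
python3 -c "
from h import *
plan([.6145,.2832,.0458],0)"
```

```text
t 21.42 pos [614.4 282.6  45.4] jaw -0.1 tilt [ 0.001  0.    -1.   ] w 60.2 F [-0.8 -0.9  4.9] q [-15.  50. -20.  89.  22.  45. -45.]
row: [-0.0007  0.0002 -0.0012] [-0.0005 -0.     -0.0003] rows need 0.0 / 0.0
```

Contact with the floor is confirmed, so I'll release and lift.

Request:
{"method": "arm_command", "body": {
  "series": "0 0 0 0 0 0 0.28;0 0 0 0 0 0 0.22;0 0 0 0 0 0 0.15;0 0 0 0 0 0 0.1;0 0 0 0 0 0 0;0 0 0 0 0 0 0;0 0 0 0 0 0 0;-0.02 0 0 0 0 0 0;-0.06 0 0 0 0 0 0;-0.12 0 0 0 0 0 0;-0.16 0 0 0 0 0 0;-0.17 -0.02 0.06 0 0 0 0"
}}

```text
t: 22.42
eef_pos: [0.606, 0.2608, 0.1354]
orientation: [140.5, 89.3, 50.8]
force: [-0.4, 1.0, 0.3]
width: 1.0
```

```bash
python3 -c "
from h import *
plan([.4181,-.2783,.13],13)"
```

```text
t 22.42 pos [606.  260.8 135.4] jaw 0.3 tilt [ 0.008  0.009 -1.   ] w 88.0 F [-0.4  1.   0.3] q [-11.  42. -23.  91.  19.  51. -41.]
row: [-0.0023 -0.3816  1.0763] [-0.1058 -0.0041 -0.0042] rows need 13.7 / 1.8
```

Request:
{"method": "arm_command", "body": {
  "series": "0 -0.026 0.075 0 0 0 0.2;0 -0.053 0.15 0 0 0 0.3;0 -0.08 0.225 0 0 0 0.4;0 -0.106 0.3 -0.02 0 0 0.4;0 -0.13 0.37 -0.04 0 0 0.4;0 -0.16 0.45 -0.06 0 0 0.4;0 -0.186 0.525 -0.08 0 0 0.4;0 -0.21 0.6 -0.105 0 0 0.4;0 -0.24 0.67 -0.105 0 0 0.4;0 -0.266 0.75 -0.105 0 0 0.4;0 -0.29 0.82 -0.105 0 0 0.4;0 -0.31 0.88 -0.105 0 0 0.4"
}}

```text
t: 23.42
eef_pos: [0.4475, -0.1903, 0.1307]
orientation: [-0.6, 89.9, -78.2]
force: [0.8, -0.3, -0.1]
width: 0.602
```

```bash
python3 -c "
from h import *
plan([.4181,-.2783,.13],13)
b=snap('scene','pics/s11.png');a=snap('top','pics/t11.png')
cv2.imwrite('pics/v11.png',np.hstack([cv2.resize(b[80:170,150:250],(400,320),interpolation=2),cv2.resize(a[110:210,85:210],(400,320),interpolation=2)]))"
```

```text
t 23.42 pos [ 447.5 -190.3  130.7] jaw 12.4 tilt [ 0.    -0.001 -1.   ] w 53.0 F [ 0.8 -0.3 -0.1] q [ 39.  29. -26. 117.  20.  39.  12.]
row: [ 0.0016 -0.0954  0.1593] [-0.0046  0.0007  0.    ] rows need 2.2 / 0.1
```

View pics/v11.png

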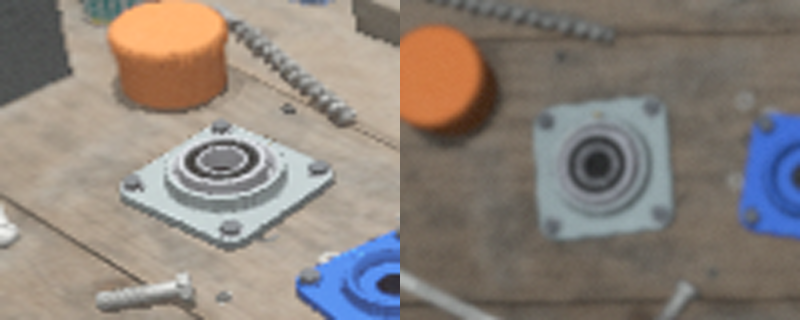

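The large bearing is seated concentric, at scene (205,120) and top (147,161). Next is the cap, with jaws at about 12° across the boss flats.

Request:
{"method": "arm_command", "body": {
  "series": "0 -0.04 0.07 0 0 0 0.45;0 -0.075 0.125 0 0 0 0.45;0 -0.0954 0.159 0 0 0 0.45;0 -0.0954 0.159 0 0 0 0.45;0 -0.0954 0.159 0 0 0 0.45;0 -0.0954 0.159 0 0 0 0.45;0 -0.0954 0.159 0 0 0 0.45"
}}

```text
t: 24.1
eef_pos: [0.4203, -0.2735, 0.1302]
orientation: [116.6, 90.0, 39.3]
force: [-0.2, -0.1, 0.3]
width: 0.55
```

```bash
python3 -c "
from h import *
plan([.4182,-.2783,.07],12)"
```

```text
t 24.10 pos [ 420.3 -273.5  130.2] jaw 12.7 tilt [ 0.001  0.001 -1.   ] w 48.4 F [-0.2 -0.1  0.3] q [ 49.  30. -26. 115.  20.  40.  23.]
row: [ 0.1204 -0.0064  0.0086] [ 0.0059 -0.0002 -0.0004] rows need 1.4 / 0.1
```

Request:
{"method": "arm_command", "body": {
  "series": "0 -0.003 0.006 0 0 0 0.45;0.04 -0.003 0.006 0 0 0 0.45;0.08 -0.003 0.006 0 0 0 0.45;0.12 -0.003 0.006 0 0 0 0.45;0.12 -0.003 0.006 0 0 0 0.45;0.12 -0.003 0.006 0 0 0 0.45;0.12 -0.003 0.006 0 0 0 0.45;0.12 -0.003 0.006 0 0 0 0.45"
}}

```text
t: 24.77
eef_pos: [0.4195, -0.2787, 0.0711]
orientation: [46.9, 89.9, -30.5]
force: [-0.1, -0.5, 0.3]
width: 0.551
```

```bash
python3 -c "
from h import *
plan([.4182,-.2783,.0455],12)
b=snap('scene','pics/s12.png')
cv2.imwrite('pics/v12.png',cv2.resize(b[230:330,270:390],None,fx=5,fy=5,interpolation=2))"
```

```text
t 24.77 pos [ 419.5 -278.7   71.1] jaw 12.6 tilt [ 0.002 -0.001 -1.   ] w 48.5 F [-0.1 -0.5  0.3] q [ 46.  36. -22. 116.  24.  33.  20.]
row: [ 0.0512 -0.0024 -0.0013] [ 0.0048  0.0006 -0.0007] rows need 0.6 / 0.1
```

View pics/v12.png

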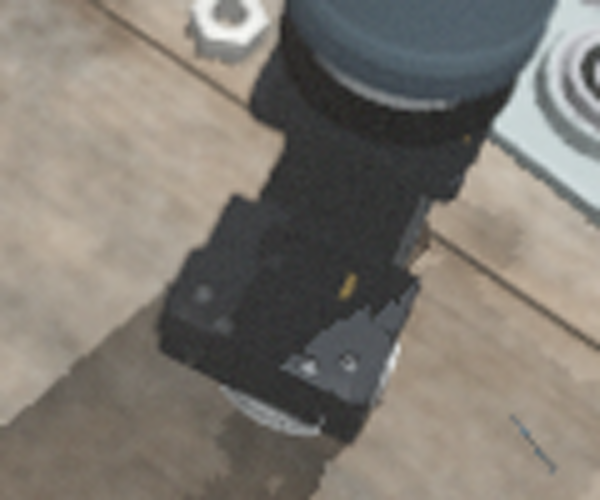

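The boss is hidden behind the finger, with the cap disc visible around the fingertip. The opening leaves 12 mm on each side, so I'll go down.

Request:
{"method": "arm_command", "body": {
  "series": "0.02 -0.0024 -0.001 0.004 0 0 0.45;0.04 -0.0024 -0.001 0.004 0 0 0.45;0.05 -0.0024 -0.001 0.004 0 0 0.45;0.05 -0.0024 -0.001 0.004 0 0 0.45;0.05 -0.0024 -0.001 0.004 0 0 0.45;0.05 -0.0024 -0.001 0.004 0 0 0.45"
}}

```text
t: 25.32
eef_pos: [0.4171, -0.278, 0.0445]
orientation: [-137.1, 90.0, 145.0]
force: [0.3, 0.3, 0.2]
width: 0.554
```

```bash
python3 -c "
from h import *
plan([.4182,-.2783,.0455],12)"
```

```text
t 25.32 pos [ 417.1 -278.    44.5] jaw 12.1 tilt [-0.001  0.    -1.   ] w 48.7 F [0.3 0.3 0.2] q [ 45.  39. -20. 116.  26.  30.  18.]
row: [-0.0021  0.002   0.001 ] [ 0.0007 -0.0003  0.0002] rows need 0.0 / 0.0
```

Request:
{"method": "arm_command", "body": {
  "series": "-0.001 0.002 0 0 0 0 0.45;-0.001 0.002 0 0 0 0 0.6;-0.001 0.002 0 0 0 0 1;-0.001 0.002 0 0 0 0 1;-0.001 0.002 0 0 0 0 1;-0.001 0.002 0 0 0 0 1;-0.001 0.002 0 0 0 0 1;-0.001 0.002 0 0 0 0 1;-0.001 0.002 0 0 0 0 1",
  "force": 35
}}

```text
t: 26.07
eef_pos: [0.4184, -0.278, 0.0455]
orientation: [66.2, 90.0, -11.7]
force: [-0.4, 1.1, -0.2]
width: 0.267
```

```bash
python3 -c "
from h import *
plan([.5954,-.0482,.13],12)"
```

```text
t 26.07 pos [ 418.4 -278.    45.5] jaw 12.1 tilt [ 0. -0. -1.] w 23.5 F [-0.4  1.1 -0.2] q [ 45.  39. -20. 116.  26.  30.  18.]
row: [-0.169   0.4423 -0.3754] [ 0.0006  0.0001 -0.0001] rows need 7.2 / 0.0
```

Request:
{"method": "arm_command", "body": {
  "series": "0 0 0 0 0 0 1;-0.01 0 0 0 0 0 1;-0.03 0 0 0 0 0 1;-0.06 0 0 0 0 0 1;-0.1 0 0 0 0 0 1;-0.14 0.01 -0.01 0 0 0 1;-0.16 0.03 -0.026 0 0 0 1;-0.17 0.06 -0.05 0 0 0 1;-0.17 0.11 -0.093 0 0 0 1;-0.17 0.16 -0.136 0 0 0 1;-0.17 0.21 -0.178 0 0 0 1;-0.17 0.26 -0.22 0 0 0 1"
}}

```text
t: 27.07
eef_pos: [0.5233, -0.1411, 0.1308]
orientation: [131.4, 90.0, 53.5]
force: [0.2, -0.3, -0.9]
width: 0.266
```

```bash
python3 -c "
from h import *
plan([.5954,-.0482,.13],12)
b=snap('scene','pics/s13.png')
cv2.imwrite('pics/v13.png',cv2.resize(b[140:270,210:380],None,fx=4,fy=4,interpolation=2))"
```

```text
t 27.07 pos [ 523.3 -141.1  130.8] jaw 12.1 tilt [ 0.  0. -1.] w 23.4 F [ 0.2 -0.3 -0.9] q [ 30.  33. -26. 109.  21.  43.   5.]
row: [ 0.0016  0.1799 -0.1514] [ 0.0009 -0.0001 -0.0001] rows need 2.8 / 0.0
```

View pics/v13.png

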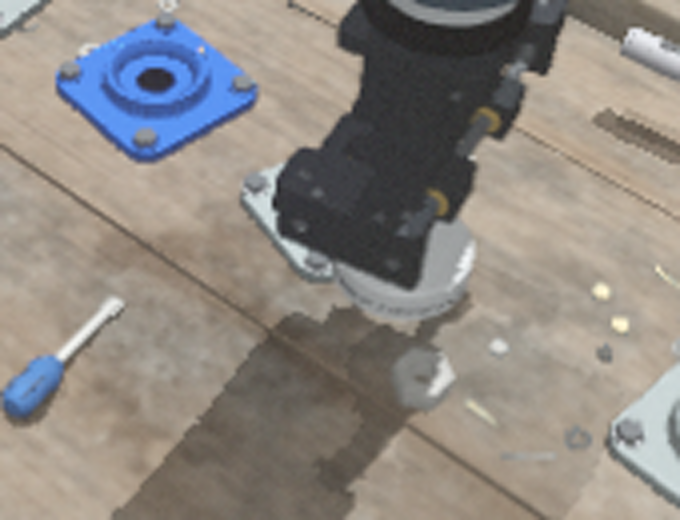

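Request:
{"method": "arm_command", "body": {
  "series": "0 0.05 -0.04 0 0 0 1;0 0.095 -0.08 0 0 0 1;0 0.13 -0.11 0 0 0 1;0 0.158 -0.133 0 0 0 1;0 0.173 -0.146 0 0 0 1;0 0.18 -0.151 0 0 0 1;0 0.18 -0.151 0 0 0 1;0 0.18 -0.151 0 0 0 1;0.04 0.18 -0.151 0 0 0 1;0.06 0.18 -0.151 0 0 0 1;0.06 0.18 -0.151 0 0 0 1;0.06 0.18 -0.151 0 0 0 1"
}}

```text
t: 28.12
eef_pos: [0.5936, -0.0515, 0.0998]
orientation: [-94.4, 89.9, -172.4]
force: [-0.4, 0.7, -0.6]
width: 0.266
```

```bash
python3 -c "
from h import *
plan([.5956,-.0479,.08],12)"
```

```text
t 28.12 pos [593.6 -51.5  99.8] jaw 12.0 tilt [-0.002 -0.    -1.   ] w 23.4 F [-0.4  0.7 -0.6] q [ 18.  40. -24. 101.  23.  44.  -6.]
row: [ 0.0397  0.0055 -0.0062] [ 0.0001 -0.0001  0.001 ] rows need 0.5 / 0.0
```

Request:
{"method": "arm_command", "body": {
  "series": "0.015 0.004 -0.004 0 0 0 1;0.03 0.004 -0.004 0 0 0 1;0.04 0.004 -0.004 0 0 0 1;0.04 0.004 -0.004 0 0 0 1;0.04 0.004 -0.004 0 0 0 1;0.04 0.004 -0.004 0 0 0 1"
}}

```text
t: 28.62
eef_pos: [0.5963, -0.0482, 0.0805]
orientation: [71.3, 90.0, -6.6]
force: [0.0, 0.3, -1.8]
width: 0.269
```

```bash
python3 -c "
from h import *
plan([.5956,-.0479,.0555],12)
b=snap('scene','pics/s14.png')
cv2.imwrite('pics/v14.png',cv2.resize(b[130:230,230:350],None,fx=5,fy=5,interpolation=2))"
```

```text
t 28.62 pos [596.3 -48.2  80.5] jaw 12.1 tilt [ 0. -0. -1.] w 23.7 F [ 0.   0.3 -1.8] q [ 17.  42. -24. 101.  24.  42.  -7.]
row: [ 0.05   -0.0012 -0.0009] [ 0.0007  0.     -0.0001] rows need 0.6 / 0.0
```

View pics/v14.png

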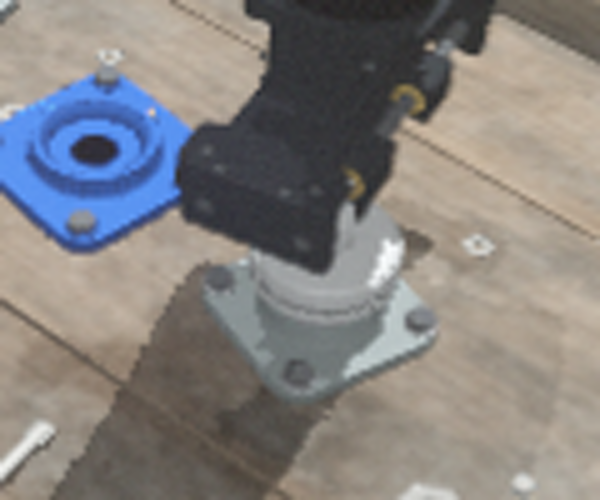

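The cap is hanging level and centred over the small housing's collar, at scene (295,190). I'll lower it to about 1 mm off the flange.

Request:
{"method": "arm_command", "body": {
  "series": "0.006 -0.001 -0.001 0 0 0 1;0.012 -0.001 -0.001 0 0 0 1;0.018 -0.001 -0.001 0 0 0 1;0.024 -0.001 -0.001 0 0 0 1;0.03 -0.001 -0.001 0 0 0 1;0.036 -0.001 -0.001 0 0 0 1;0.042 -0.001 -0.001 0 0 0 1;0.046 -0.001 -0.001 0 0 0 1;0.05 -0.001 -0.001 0 0 0 1;0.05 -0.001 -0.001 0 0 0 1"
}}

```text
t: 29.5
eef_pos: [0.5953, -0.0478, 0.055]
orientation: [-102.4, 90.0, 179.7]
force: [-1.2, -0.1, -1.5]
width: 0.266
```

```bash
python3 -c "
from h import *
plan([.5956,-.0479,.0545],12)"
```

```text
t 29.50 pos [595.3 -47.8  55. ] jaw 12.1 tilt [-0.001  0.    -1.   ] w 23.4 F [-1.2 -0.1 -1.5] q [ 17.  44. -22. 102.  25.  39.  -8.]
row: [0.0009 0.0006 0.0003] [ 0.0007 -0.0001  0.0003] rows need 0.0 / 0.0
```

Request:
{"method": "arm_command", "body": {
  "series": "0.001 0 0 0 0 0 1;0.0015 0 0 0 0 0 1;0.0015 0 0 0 0 0 1;0.0015 0 0 0 0 0 1"
}}

```text
t: 29.83
eef_pos: [0.5956, -0.0478, 0.0548]
orientation: [78.4, 90.0, 0.5]
force: [0.8, 0.5, -1.6]
width: 0.265
```

```bash
python3 -c "
from h import *
plan([.5956,-.0479,.0545],12)"
```

```text
t 29.83 pos [595.6 -47.8  54.8] jaw 12.1 tilt [ 0.  0. -1.] w 23.3 F [ 0.8  0.5 -1.6] q [ 17.  44. -22. 102.  25.  39.  -8.]
row: [ 0.0006 -0.0001  0.0001] [ 0.0007  0.     -0.0001] rows need 0.0 / 0.0
```

Request:
{"method": "arm_command", "body": {
  "series": "0.001 0 0 0 0 0 1;0.002 0 0 0 0 0 1;0.002 0 0 0 0 0 1;0.002 0 0 0 0 0 1"
}}

```text
t: 30.17
eef_pos: [0.5957, -0.0478, 0.0545]
orientation: [27.5, 90.0, -50.5]
force: [-2.1, -0.3, 6.5]
width: 0.271
```

```bash
python3 -c "
from h import *
plan([.5956,-.0479,.0545],12)"
```

```text
t 30.17 pos [595.7 -47.8  54.5] jaw 12.1 tilt [ 0. -0. -1.] w 23.9 F [-2.1 -0.3  6.5] q [ 17.  44. -22. 102.  25.  39.  -8.]
row: [-0.     -0.0003  0.0001] [ 0.0006  0.0002 -0.0001] rows need 0.0 / 0.0
```

The flange makes contact at exactly the expected height of 54.5 mm. I'll release and lift.

Request:
{"method": "arm_command", "body": {
  "series": "0 0 0 0 0 0 0.65;0 0 0 0 0 0 0.6;0 0 0 0 0 0 0.5;0 0 0 0 0 0 0.45;0 0 0 0 0 0 0.45;0 0 0 0 0 0 0.45;-0.02 0 0 0 0 0 0.45;-0.06 0 0 0 0 0 0.45;-0.12 0 0 0 0 0 0.45;-0.16 -0.03 0 0 0 0 0.45;-0.18 -0.1 0.08 0 0 0 0.45;-0.18 -0.17 0.15 0 0 0 0.45"
}}

```text
t: 31.17
eef_pos: [0.5406, -0.1206, 0.1461]
orientation: [78.9, 89.7, 1.3]
force: [0.2, -1.4, 0.4]
width: 0.551
```

Request:
{"method": "arm_command", "body": {
  "series": "0 -0.06 0.08 0 0 0 0.45;0 -0.1 0.16 0 0 0 0.45;0 -0.12 0.24 0 0 0 0.45;0 -0.12 0.3 0 0 0 0.45;0 -0.12 0.36 0 0 0 0.45;0 -0.12 0.4 0 0 0 0.45;0 -0.12 0.4 0 0 0 0.45;0 -0.12 0.4 0 0 0 0.45;0 -0.12 0.4 0 0 0 0.45"
}}

```text
t: 31.92
eef_pos: [0.5221, -0.3288, 0.1432]
orientation: [163.5, 89.9, 85.7]
force: [0.4, 0.3, 0.6]
width: 0.548
```

```bash
python3 -c "
from h import *
from meas2 import blobs
plan([.5956,-.0479,.0545],12)
b=snap('scene','pics/s15.png');a=snap('top','pics/t15.png')
cv2.imwrite('pics/v15.png',np.vstack([cv2.resize(b[90:290,150:430],(560,400),interpolation=2)[:300],]))
cv2.imwrite('pics/v16.png',np.hstack([cv2.resize(b[150:230,240:340],(400,320),interpolation=2),cv2.resize(a[120:220,205:330],(400,320),interpolation=2)]))
for n,im in(('top',a),('scene',b)):
  for thr in (50,70,90):
    for q in blobs(n,255-im,.5954,-.0484,.030,.045,thr):
        if q[2]>50: print(n,thr,np.round(q,1))
for n,im in(('top',a),('scene',b)):
  for k,(x,y,z) in {'M':(.6028,-.3162,.028),'L':(.6145,.2832,.03)}.items():
    for q in blobs(n,im,x,y,z,.03,90):
        if q[3]<1 and q[2]>15: print(n,k,np.round(q,1))
"
```

```text
t 31.92 pos [ 522.1 -328.8  143.2] jaw 12.1 tilt [ 0.     0.001 -1.   ] w 48.2 F [0.4 0.3 0.6] q [ 46.  38. -25.  97.  20.  49.  24.]
row: [ 0.178   0.2618 -0.5181] [ 0.0012 -0.0004 -0.0001] rows need 7.3 / 0.0
top 50 [ 5.939e+02 -4.780e+01  6.420e+01  3.000e-01]
top 70 [ 5.946e+02 -4.780e+01  6.940e+01  4.000e-01]
top 90 [594.4 -47.7  81.5   3.9]
scene 50 [583.1 -57.3  85.1   7.7]
scene 70 [584.2 -57.1  87.3   7.7]
scene 90 [603.5 -50.  126.3  11.3]
top L [6.127e+02 2.838e+02 4.810e+01 2.000e-01]
```

View pics/v16.png

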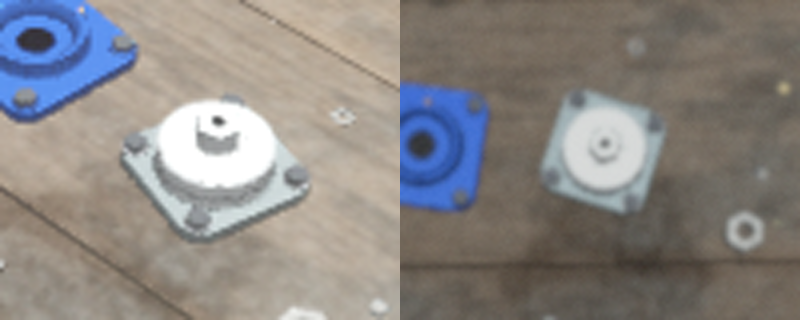

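View pics/s15.png

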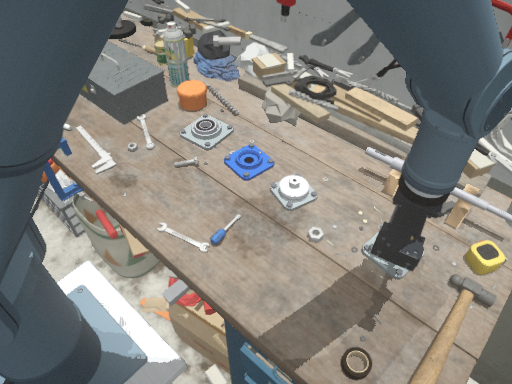

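```bash
python3 -c "
from h import *
from meas2 import blobs
b=rd('pics/s15.png')
for thr in (12,20,30,40):
    for q in blobs('scene',255-b,.5954,-.0484,.030,.045,thr):
        if q[2]>50: print(thr,np.round(q,1))
cv2.imwrite('pics/v17.png',cv2.resize(b[165:220,262:325],None,fx=10,fy=10,interpolation=2))
print(((proj('scene',[[.595,-.048,.030],[.595,-.048,.046]])-[262,165])*10).round())"
```

```text
12 [592.9 -50.5  67.8   0.6]
20 [592.9 -50.5  68.9   0.6]
30 [592.9 -50.4  70.1   0.6]
40 [593.1 -50.7  71.8   1.1]
[[315. 193.]
 [320. 146.]]
```

View pics/v17.png

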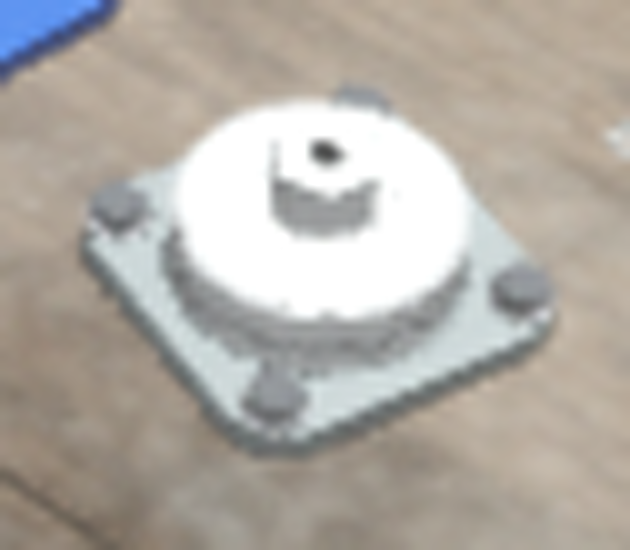

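In the close crop the cap's skirt meets the flange evenly all round, clear of the bolt heads, with the boss hole at scene (294,180). The gripper is clear of everything, so I'll hand in.

```bash
python3 -c "
from h import *
print(workorder.hand_in())"
```

```text
the job is handed in; nothing more can be done
None
```

I set the three bearings in their matching housings, in the order small, medium, large. Then I gripped the end cap by its hex boss and put it over the small housing's collar. I handed in at about 32 s, with the gripper clear of everything; no verdict was reported.

**Bearings:** Each was lowered until its underside was within about 0.5 mm of the 10 mm floor by the tool reading. The medium and large ones also showed floor contact of about 5–6 N before release. The small one showed no clear contact force, so I let it go within about 0.3 mm of the floor. Pictures taken after each release show all three level and concentric.

**Cap:** It touched the flange with about 6.5 N at exactly the expected tool height of 54.5 mm. The last pictures show it level, with the skirt down evenly all round.

**Checks that disagreed or are missing:**
- **Camera difference:** the two cameras place the cap's disc about 2–3 mm apart. That is about what the 2 mm calibration error and mask edges would give, and well inside the cap's 4 mm fit clearance.
- **Small bearing:** it cannot be seen under the cap, so its last look was before the cap went on.
- **Medium housing:** the arm hid it in the final scene picture, so its last clear view was just after its bearing was released.

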